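# Release cast columns from the hopper and lay them out to dry

## Robot

A 7-joint arm with a two-finger parallel gripper is mounted at the origin on the work surface. World frame = base frame: x ahead of the robot, y to its left, z up, the work surface at z = 0. Lengths are in m, angles in rad, forces in N, time in s.
With the tool pointing down it reaches from about 0.4 to 0.85 m from the base axis. Payload 4.5 kg.
Tool frame: the origin (TCP) lies at the centre of the arm's flange, where the gripper is bolted on; the fingertips stand nose_length ahead of it and the grasp point (between the pads) lies 147 mm ahead of it (nose_length is the distance from the TCP to the fingertips, in m); z points along the fingers, y is the line along which they close (so a half turn about z gives the same grasp; the last joint's range is limited). The gripper opens to 88 mm and grips with 3 to 60 N. Pads are 18 mm wide; open, the fingers measure 123 mm over their backs; the gripper's body (75 mm by 187 mm) begins 45 mm behind the grasp point.
Start: joints at [1.382, 0.689, -0.195, 1.565, 0.157, 0.902, -0.215], TCP at [0.138, -0.61, 0.405] pointing down, gripper open.
Joint ranges: [-3.01, 3.01], [-0.46, 2.08], [-1.47, 1.51], [0.13, 2.56], [-1, 4.14], [0.04, 2.09], [-2.66, 2.66]. Speed limits (rad/s): [2.57, 2.57, 3.14, 3.14, 3.14, 3.14, 3.14].

## Interface

Orientations are given as a unit quaternion [x, y, z, w].
In Python, from plant import * gives the robot as it stands.
- The arm moves only by the tool play_rows, never from a script. Its argument "rows" is a list that holds one entry, the list of rows, each a list of 6 numbers: the shift along the tool's x, y, z normalised to -1 to 1, where 1 is 0.5 m, then the turn, a rotation vector about the tool's x, y, z normalised to -1 to 1, where 1 is 0.5 rad. A call has 1 to 20 rows; each row is the pose to reach, as a shift and turn from the pose commanded when the call began, along the tool's axes at that moment; what a row does not reach only later rows make up. A row lasts 1/12 s, in which the tool goes at most 41.7 mm and 7.16 degrees, less where a joint would pass 70% of its speed; a pose out of reach is approached as far as the arm can. A call with a number of a shift or a turn outside -1 to 1 is refused whole. A call with a gripper value outside its range is refused whole. "claw" is the closure, from 0 (fully open) to 1 (shut), set as the call begins (left out, the last holds). The fingers move at their own pace and stop on an object; "squeeze" is the grip in N (left out, the last holds). Time passes only in rows, so rows that repeat a pose let the fingers close. It gives the time, the measured TCP pose, the force, the opening and the grip force at its end, in the units of the state.
- get_state(): the state, without advancing time (a new reading comes with each control period).
- snapshot(name): name is "side" or "top" or "wrist"; returns a dict with "pixels" (420x560x3 uint8, blue, green, red), "camera_matrix" (3x3 intrinsics, pixels), "world_to_cam" (4x4, takes a point from world to camera coordinates); the wrist camera has in their place "mount" (4x4, takes a point from camera to tool coordinates, whose origin is the TCP and whose axes are the flange's). Camera axes: x right, y down, z forward; pixel columns grow to the right and rows downward; lengths in m; the calibration is good to about 2 mm. A picture is of the moment at which its call begins: read the wrist's pose just before it. There is no depth.
- finish_job(): hands the job in; it is judged then, once.
The state is a dict: "clock": time; "q": joint angles; "qd": joint speeds; "joint_torque": joint torques, N m; "tool_pos": TCP position; "eef_rot": TCP orientation; "contact_force": force on the tool from outside, world axes, zero at the start; "moment": the same for the moment, N m; "opening": opening from 0.0 (shut) to 1.0 (fully open); "finger_force": force on a finger pad.
Only numpy, scipy, OpenCV 4.12 (cv2) and the standard library are available. Lean on these libraries where they do the work, as an engineer would, in place of code of your own. Each camera call takes 0.05 s, during which the arm holds its last target. There are 200 camera calls.

## Task

Lay the scraper that was left across the catch trough flat in the free lane of the tool tray, blade pointing the same way as the two beside it. Pull the hopper's slide gate open to let all the cast columns roll out, push it fully shut again, and lay every column flat in its own notch of the drying rack with its long foot towards the backboard. Leave the jars, the bottle and the black figures standing where they are.

Things in the scene. Friction and masses are not known exactly. Their poses are not given: they have to be found in the camera images.
- feeder: Plywood feeder, fixed: open-topped hopper whose base is a slide gate, and a sloping open-topped catch trough running from under it. Origin on the table under the hopper's front wall, mid-width; x = the way columns roll out, y across, z up. Spans y -76..76 mm; hopper x -198..6, walls 192 mm high (front wall, x 0..6, from 142 mm up); trough goes on to x = 233.
- trough_mid (a point): Point on the trough's floor, mid-width, at feeder x = 110 mm, 30 mm above the table. The slick floor falls 10 degrees towards +x. Inner width 138 mm; the 7 mm thick side walls have level tops 70 mm up. Columns wait in the hopper side by side on the gate, axes along y; as the gate is drawn out they drop off its rear edge and roll down, all within about 3 s.
- trough_end (a point): Low end of the trough floor, mid-width: feeder x = 225 mm, 10 mm up. Two corner stops (42 mm high, x 225..233, more than 30 mm off the middle) catch the columns and leave the middle 60 mm open for a finger. Columns queue here touching, axes along y; when the lowest is taken the rest roll down. Taking the lowest keeps the gripper clear of gate and hopper.
- gate (a joint): Slide gate, a flat steel plate 134 to 139 mm above the table: 0 m = shut, grows to 0.19 m = fully open, moving along the feeder's +x, out over the trough. Friction of about 3 N holds it where it is left. Only fully open (over 0.18) does it let every column fall; while open it covers the trough.
- gate_tab (a point): Grip of the gate: upright wooden tab on the plate, 14 mm along the feeder's x, 30 mm along y, from 139 to 180 mm above the table. This point lies 165 mm above the table on its centre line. It stands 27 mm clear of the hopper's front wall when shut (centre at feeder x = 40 mm) and moves with the gate.
- rack: Wooden drying rack, fixed. Origin on the table; y along it, x across, z up. Board x -62..102 mm, y -118..118, 8 mm thick; two rails along y, x -54..-24 and 35..65 mm, tops 30 mm up. Teeth on them, 5 mm thick and 8 mm high, form five notches 39 mm wide at y = -88, -44, 0, 44, 88 mm. A plywood backboard, 60 mm high, stands along the +x edge (x 94..102 mm).
- tool_tray: Shallow plywood tool tray, fixed, 220 x 110 mm, walls 5 mm thick and 14 mm high, floor 5 mm above the table. Origin on the table under its centre, x along it, z up. Two scrapers are fixed in it along x at y = -18 and -40 mm (tops 19 mm up), blades towards +x, handles towards -x. The half at +y (y 0 to 50 mm) is the free lane.
- scraper: Loose flat scraper 180 mm long, about 70 g: dark wooden handle 90 x 16 x 16 mm on its -x half, steel blade 90 x 14 x 5 mm on its +x half, undersides level. Origin on the underside where handle and blade meet (mid-length, centre of mass near it); x points to the blade's tip, z up when flat. It starts lying across the trough's side walls.
- scraper_tip (a point): End of the scraper's blade, 90 mm from its origin along x.
- column1: Cast black column (may be absent), 132 mm long, about 80 g: neck 10 mm thick between a ball head 36 mm across and a round-ended foot 36 mm across and 56 mm long. Origin on the axis at mid-neck (grip here; centre of mass); x along the axis to the foot: head x -56..-20, foot 20..76. It rolls. Touching columns leave 26 mm between necks: open only about 22 mm before going down.
- foot1 (a point): End of the foot of column1, 76 mm from its origin along x.
- column2: Another cast black column like column1 (may be absent), same origin and axes. Laid in a notch of the rack, head and foot on the two rails, its axis is 48 mm above the table along the rack's x and its origin is over the rack's x = 0.
- foot2 (a point): End of the foot of column2, 76 mm from its origin along x.
- column3: Another cast black column like column1 (may be absent), same origin and axes. Laid in a notch of the rack, head and foot on the two rails, its axis is 48 mm above the table along the rack's x and its origin is over the rack's x = 0.
- foot3 (a point): End of the foot of column3, 76 mm from its origin along x.
- column4: Another cast black column like column1 (may be absent), same origin and axes. Laid in a notch of the rack, head and foot on the two rails, its axis is 48 mm above the table along the rack's x and its origin is over the rack's x = 0.
- foot4 (a point): End of the foot of column4, 76 mm from its origin along x.
- column5: Another cast black column like column1 (may be absent), same origin and axes. Laid in a notch of the rack, head and foot on the two rails, its axis is 48 mm above the table along the rack's x and its origin is over the rack's x = 0.
- foot5 (a point): End of the foot of column5, 76 mm from its origin along x.
- glue: White glue bottle, 40 mm in diameter, 110 mm high, standing loose on the table; not part of the job, leave it standing. Origin under its centre, z up.
- jar1: Glass paint jar, 44 mm in diameter, 50 mm high, standing loose on the table; not part of the job, leave it standing. Origin under its centre, z up.
- jar2: Glass paint jar, 44 mm in diameter, 50 mm high, standing loose on the table; not part of the job, leave it standing. Origin under its centre, z up.
- casting1: Black cast figure, 60 mm in diameter, 102 mm high, standing loose on the table; not part of the job, leave it standing. Origin under its centre, z up.
- casting2: Black cast figure, 60 mm in diameter, 102 mm high, standing loose on the table; not part of the job, leave it standing. Origin under its centre, z up.
Not all that is in view belongs to the job. What is shaped like the column4 but green or turquoise is not meant.

How it is judged:
By the outcome, as a careful person would: the job done as asked, in the order asked, and still so for the second after the job is handed in, with the robot touching nothing.
Of column1, column2, column3, column4, column5 only 3 to 5 are there at a start; the rules pass over those that are not, and their reading is None.
At some moment in a run one of scraper may be knocked a few centimetres aside while the robot is not near it.
Once in a run the grip may slacken for a moment while it holds something.
It also fails if it takes over 210 s, if anything falls off the work surface, if the arm or the gripper's body presses on something with over 40 N, if the wrist force passes 120 N, or if a joint passes its speed limit or range.

## Working session

There is one attempt and no reset: what is moved stays moved. The work goes in short steps, Python scripts to look and compute and a tool call to move; the robot and the scene stay as the last step left them, time stands still between calls to the robot, and variables do not carry over. Pictures are saved under pics/ and viewed, at most 14 in all, crops included, and the job is handed in when it is done.

Besides the shell and the picture viewer there is one more tool, called after "Call:" as a command line: name --argument value ..., lists and objects as JSON in quotes. play_rows: Moves the arm, as the interface text tells. Its arguments: {"type":"object","properties":{"rows":{"type":"array"},"claw":{"type":"number"},"squeeze":{"type":"number"}},"required":["rows"]}

```bash
mkdir -p pics; ls; python3 - <<'E'
from plant import *
import cv2,json
s=get_state();print({k:(v if not hasattr(v,'tolist') else v.tolist()) for k,v in s.items()})
try: print('nose',nose_length)
except Exception as e: print(e)
for n in ['side','top']:
    d=snapshot(n);cv2.imwrite(f'pics/{n}0.png',d['pixels'])
    print(n,d['camera_matrix'],d['world_to_cam'])
d=snapshot('wrist');print(d['mount'],d['camera_matrix'])
E
```

```text
pics
{'clock': 0.0, 'q': [1.3818087079219887, 0.6899726454437285, -0.19449365516462866, 1.5663289931524254, 0.15727175378002753, 0.9024960349899311, -0.21510338065281817], 'qd': [0.0004738312738996978, -0.0016509759067862859, 0.0006831782188214801, -0.0018726349402011385, 0.000481086372756007, 0.0020691718335338833, -0.0012281034113668138], 'joint_torque': [0.0008722147867956664, -52.75521755218506, -1.266830898821354, -15.342709422111511, -0.05264799459837377, 0.0065413350239396095, 0.00012378264727885835], 'tool_pos': [0.13798924451462902, -0.6092439872961055, 0.4039203186115586], 'eef_rot': [0.9937991570847797, 0.11118637089245817, -0.00016208257160084413, -0.0008944465249804512], 'contact_force': [0.035404497091290774, 0.3162793820942389, 0.5988209010382252], 'moment': [0.005056943012640636, -0.0019584722089264197, -0.02995873928324127], 'finger_force': 0.0, 'opening': 1.006676816414602}
nose 0.166
side [[445.30398392   0.         282.22752864]
 [  0.         445.30398392 205.96926824]
 [  0.           0.           1.        ]] [[-0.7416938  -0.67054517 -0.01610857  0.28793042]
 
[... 248 characters left out ...]
          0.           1.        ]] [[-9.28788241e-03 -9.99956736e-01 -5.11267981e-04 -1.64565116e-01]
 [-9.98987546e-01  9.30138501e-03 -4.40155444e-02  5.13069996e-01]
 [ 4.40183956e-02  1.01939145e-04 -9.99030715e-01  1.19764367e+00]
 [ 0.00000000e+00  0.00000000e+00  0.00000000e+00  1.00000000e+00]]
[[-9.50265426e-04 -9.60568609e-01 -2.78041445e-01  7.13039082e-02]
 [ 9.99999525e-01 -8.52727648e-04 -4.71733862e-04  8.42323298e-05]
 [ 2.16039112e-04 -2.78041761e-01  9.60568963e-01  1.94185388e-02]
 [ 0.00000000e+00  0.00000000e+00  0.00000000e+00  1.00000000e+00]] [[336.82372867   0.         278.08230957]
 [  0.         336.82372867 207.55113332]
 [  0.           0.           1.        ]]
```

View pics/top0.png

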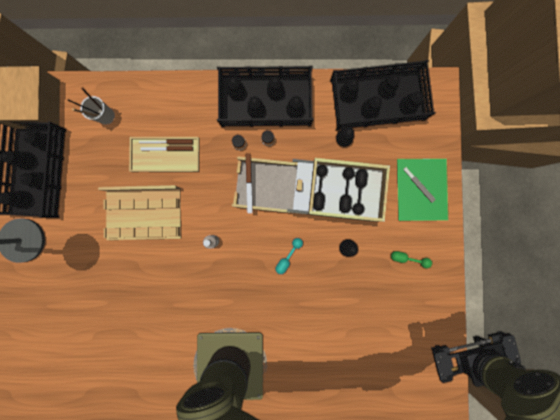

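View pics/side0.png

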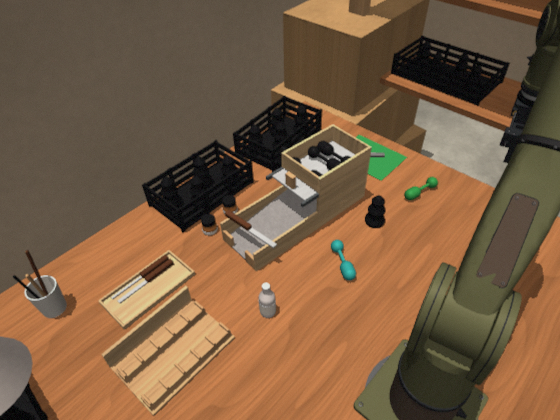

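The top view shows the feeder at (235–390, 157–220), with its +x to the left. The scraper is at about (249,185), the tray at (165,155), the rack at (142,213) with its backboard at the top, and about 3 columns in the hopper. I'll enlarge it for measuring.

```bash
python3 - <<'E'
import cv2
im=cv2.imread('pics/top0.png')
cv2.imwrite('pics/c1.png',cv2.resize(im[120:260,90:250],None,fx=5,fy=4.28*1.0 if 0 else 5,interpolation=cv2.INTER_CUBIC)[:600+100][:600])
cv2.imwrite('pics/c2.png',cv2.resize(im[145:245,228:392],None,fx=4.8,fy=4.8,interpolation=cv2.INTER_CUBIC))
E
```

```text
(no output)
```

View pics/c1.png

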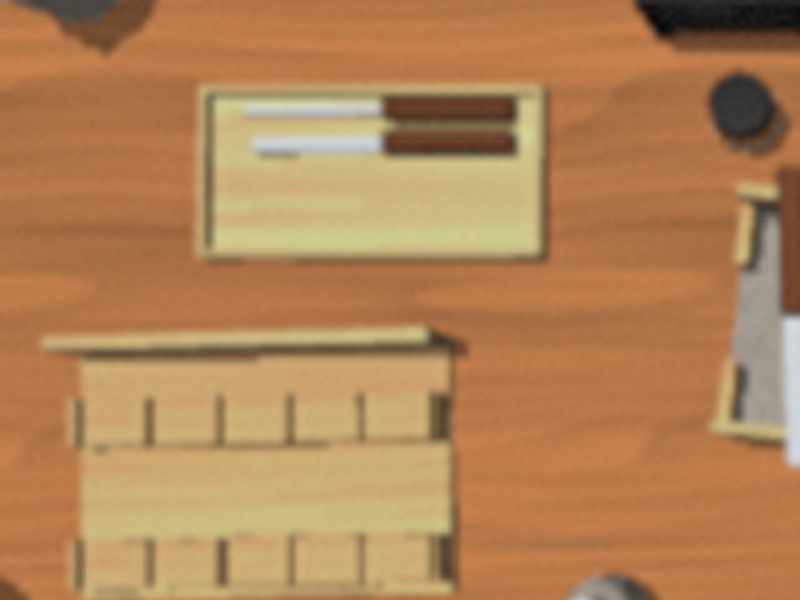

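View pics/c2.png

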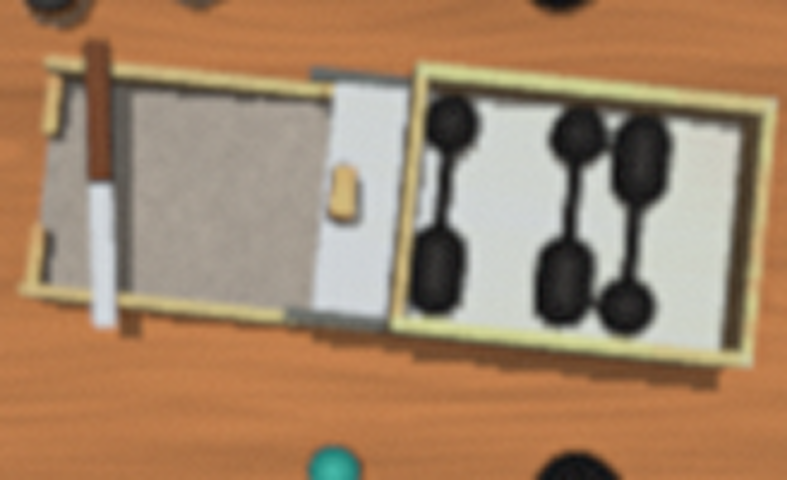

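c1 shows the tray corners at (198,86) and (545,260), and the rack with its backboard along (40,338)–(430,328). c2 shows three columns: necks at about (444,190), (572,200) and (632,245), feet down, down and up. The gate tab is at (345,193). The scraper's handle end is at (97,40) and its tip at (104,327).

```bash
cat > h.py <<'E'
from plant import *
import numpy as np, cv2, json
from scipy.optimize import least_squares
from scipy.spatial.transform import Rotation as Rn
def proj(d,P):
    P=np.atleast_2d(P);W=d['world_to_cam'];c=P@W[:3,:3].T+W[:3,3];K=d['camera_matrix']
    p=c@K.T;return p[:,:2]/p[:,2:]
def back(d,uv,z):
    W=d['world_to_cam'];R=W[:3,:3];o=-R.T@W[:3,3]
    r=R.T@np.linalg.inv(d['camera_matrix'])@np.array([*uv,1.]);return o+r*(z-o[2])/r[2]
def pt(p,l):  # pose (x,y,yaw) applied to local pts
    l=np.atleast_2d(np.array(l,float));c,s=np.cos(p[2]),np.sin(p[2])
    return np.c_[p[0]+c*l[:,0]-s*l[:,1],p[1]+s*l[:,0]+c*l[:,1],l[:,2]]
def fit(d,uv,l,p0):
    l=np.array(l)/1000.
    r=least_squares(lambda p:(proj(d,pt(p,l))-uv).ravel(),p0,x_scale=[.1,.1,.1],loss='soft_l1')
    return r.x,np.abs(r.fun).max()
def cur():
    s=get_state();R=Rn.from_quat(s['eef_rot']).as_matrix()
    return s,np.array(s['tool_pos']),R
def rel(chain):
    """chain of (grasp point xyz, yaw deg) world; prints row numbers for each, assuming each is reached. yaw None keeps"""
    s,p,R=cur()
    for g,yaw in chain:
        y=np.radians(yaw)
        Rt=Rn.from_quat([np.cos(y/2),np.sin(y/2),0,0]).as_matrix()
        t=np.array(g)-Rt[:,2]*.147
        dp=R.T@(t-p)/.5; dr=Rn.from_matrix(R.T@Rt).as_rotvec()/.5
        print(np.round(dp,4),np.round(dr,4)); p,R=t,Rt
def now():
    s,p,R=cur();g=p+R[:,2]*.147
    print('t%.1f grasp'%s['clock'],np.round(g,4),'yaw %.1f'%np.degrees(np.arctan2(R[1,0],R[0,0])),'tilt',np.round(R[:,2],3),'q',np.round(s['q'],2),'F',np.round(s['contact_force'],1),'op %.3f ff %.1f'%(s['opening'],s['finger_force']))
    return g
E
python3 - <<'E'
from h import *
d=snapshot('top')
c1=lambda a:[((u+.5)/5-.5+90,(v+.5)/5-.5+120) for u,v in a]
c2=lambda a:[((u+.5)/4.8-.5+228,(v+.5)/4.8-.5+145) for u,v in a]
F,e=fit(d,c2([(418,62),(390,330),(778,98),(750,367),(46,57),(20,297)]),[(6,-76,192),(6,76,192),(-198,-76,192),(-198,76,192),(233,-76,70),(233,76,70)],[.66,-.1,1.6]);print('F',F,e)
T,e=fit(d,c1([(198,86),(545,86),(545,260),(198,258)]),[(110,-55,14),(-110,-55,14),(-110,55,14),(110,55,14)],[.65,.2,1.57]);print('T',T,e)
K,e=fit(d,c1([(40,338),(430,328),(455,592),(80,597)]),[(102,118,60),(102,-118,60),(-62,-118,8),(-62,118,8)],[.5,.2,0.]);print('K',K,e)
json.dump(dict(F=list(F),T=list(T),K=list(K)),open('p.json','w'))
a=back(d,c2([(97,40)])[0],.086);b=back(d,c2([(104,327)])[0],.075);print('scr',a,b,(a+b)/2,np.degrees(np.arctan2(*(b-a)[1::-1])),np.linalg.norm((b-a)[:2]))
print('junction',back(d,c2([(100,182)])[0],.08))
print('tab',pt(F,[[.04,0,.165]]),back(d,c2([(342,190)])[0],.18))
print('lane',pt(T,[[0,.025,.02]]),'rackn',pt(K,[[0,y,.048] for y in(-.088,-.044,0,.044,.088)]))
for n,o in dict(glue=(209,242),j1=(238,142),j2=(268,138)).items(): print(n,back(d,o,.06))
E
```

```text
F [ 0.5502446  -0.25895342  1.45845472] 0.42389421604906374
T [0.67158183 0.20401158 1.56178415] 0.5824207957680301
K [0.46402774 0.27167908 0.01134749] 0.5694066436413721
scr [ 0.65987369 -0.07034317  0.086     ] [ 0.48047184 -0.07279168  0.075     ] [ 0.57017276 -0.07156743  0.0805    ] -179.21806240184057 0.17941855764994374
junction [ 0.57129054 -0.07121385  0.08      ]
tab [[ 0.55472882 -0.21920557  0.165     ]] [ 0.5554891  -0.21817725  0.18      ]
lane [[0.64658284 0.20423688 0.02      ]] rackn [[0.46502629 0.18368474 0.048     ]
 [0.46452701 0.22768191 0.048     ]
 [0.46402774 0.27167908 0.048     ]
 [0.46352846 0.31567624 0.048     ]
 [0.46302918 0.35967341 0.048     ]]
glue [0.39289421 0.05144818 0.06      ]
j1 [ 0.69866351 -0.03806193  0.06      ]
j2 [ 0.7102081  -0.13045714  0.06      ]
```

```bash
python3 - <<'E'
from h import *
now()
a=np.array([.138,-.609,.257]);b=np.array([.583,-.071,.22])
rel([(a+(b-a)*f,12.8+168*f) for f in (1/6,2/6,3/6,4/6,5/6,1)]+[((.583,-.071,.094),180.8)])
E
```

```text
t0.2 grasp [ 0.138  -0.6092  0.2572] yaw 12.8 tilt [-0.     0.001 -1.   ] q [ 1.38  0.69 -0.19  1.57  0.16  0.9  -0.22] F [-0.3  0.4  0.6] op 0.998 ff 0.0
[ 0.1843 -0.1429  0.0129] [-2.100e-03 -3.000e-04 -9.784e-01]
[ 0.2295 -0.0388  0.0123] [ 0.      0.     -0.9774]
[0.2208 0.0734 0.0123] [ 0.      0.     -0.9774]
[0.1605 0.1685 0.0123] [ 0.      0.     -0.9774]
[0.0626 0.2242 0.0123] [ 0.      0.     -0.9774]
[-0.05    0.2273  0.0123] [ 0.      0.     -0.9774]
[ 0.    -0.     0.252] [0. 0. 0.]
```

Call:
play_rows --rows '[[[0.184,-0.143,0.013,0,0,-0.978],[0.184,-0.143,0.013,0,0,-0.978],[0.184,-0.143,0.013,0,0,-0.978],[0.184,-0.143,0.013,0,0,-0.978],[0.184,-0.143,0.013,0,0,-0.978]]]' --claw 0 --squeeze 25

```text
clock: 0.62
tool_pos: [0.2137, -0.5179, 0.3983]
eef_rot: [0.936, 0.352, 0.001, -0.0]
contact_force: [-0.4, -0.8, 0.2]
opening: 0.999
finger_force: 0.0
```

Call:
play_rows --rows '[[[0.23,-0.039,0.012,0,0,-0.977],[0.23,-0.039,0.012,0,0,-0.977],[0.23,-0.039,0.012,0,0,-0.977],[0.23,-0.039,0.012,0,0,-0.977],[0.23,-0.039,0.012,0,0,-0.977]]]'

```text
clock: 1.03
tool_pos: [0.287, -0.4293, 0.3922]
eef_rot: [0.825, 0.566, 0.0, 0.0]
contact_force: [0.4, -0.9, -0.5]
opening: 0.995
finger_force: 0.0
```

Call:
play_rows --rows '[[[0.221,0.073,0.012,0,0,-0.977],[0.221,0.073,0.012,0,0,-0.977],[0.221,0.073,0.012,0,0,-0.977],[0.221,0.073,0.012,0,0,-0.977],[0.221,0.073,0.012,0,0,-0.977]]]'

```text
clock: 1.45
tool_pos: [0.3607, -0.3404, 0.386]
eef_rot: [0.665, 0.747, -0.0, 0.0]
contact_force: [-0.1, -0.3, -0.4]
opening: 1.002
finger_force: 0.0
```

Call:
play_rows --rows '[[[0.16,0.168,0.012,0,0,-0.977],[0.16,0.168,0.012,0,0,-0.977],[0.16,0.168,0.012,0,0,-0.977],[0.16,0.168,0.012,0,0,-0.977],[0.16,0.168,0.012,0,0,-0.977]]]'

```text
clock: 1.87
tool_pos: [0.4346, -0.2518, 0.3798]
eef_rot: [0.466, 0.885, -0.0, -0.0]
contact_force: [-0.9, -1.1, -0.4]
opening: 1.002
finger_force: 0.0
```

Call:
play_rows --rows '[[[0.063,0.224,0.012,0,0,-0.977],[0.063,0.224,0.012,0,0,-0.977],[0.063,0.224,0.012,0,0,-0.977],[0.063,0.224,0.012,0,0,-0.977],[0.063,0.224,0.012,0,0,-0.977]]]'

```text
clock: 2.28
tool_pos: [0.5086, -0.1626, 0.3735]
eef_rot: [0.239, 0.971, -0.001, -0.001]
contact_force: [-0.9, -0.4, 0.4]
opening: 0.999
finger_force: 0.0
```

Call:
play_rows --rows '[[[-0.05,0.227,0.012,0,0,-0.977],[-0.05,0.227,0.012,0,0,-0.977],[-0.05,0.227,0.012,0,0,-0.977],[-0.05,0.227,0.012,0,0,-0.977],[-0.05,0.227,0.012,0,0,-0.977],[-0.05,0.227,0.012,0,0,-0.977]]]'

```text
clock: 2.78
tool_pos: [0.5819, -0.0751, 0.3671]
eef_rot: [0.0, 1.0, -0.002, -0.002]
contact_force: [-0.4, -0.9, 0.1]
opening: 1.001
finger_force: 0.0
```

```bash
cat >> h.py <<'E'
def wback(d,p,R,uv,z):
    M=d['mount'];o=p+R@M[:3,3];r=R@M[:3,:3]@np.linalg.inv(d['camera_matrix'])@np.array([*uv,1.])
    return o+r*(z-o[2])/r[2]
def wsnap(f):
    s,p,R=cur();d=snapshot('wrist');cv2.imwrite('pics/'+f,d['pixels']);np.savez(f,p=p,R=R,m=d['mount'],k=d['camera_matrix'])
def wb(f,uv,z):
    a=np.load(f+'.npz');return wback(dict(mount=a['m'],camera_matrix=a['k']),a['p'],a['R'],uv,z)
E
python3 - <<'E'
from h import *
now();wsnap('w1.png')
cv2.imwrite('pics/t1.png',snapshot('top')['pixels'])
E
```

```text
t2.8 grasp [ 0.5814 -0.0756  0.2201] yaw 180.0 tilt [-0.003 -0.003 -1.   ] q [ 0.53  0.83 -0.9   1.7   0.76  1.    0.92] F [-0.4 -0.9  0.1] op 1.001 ff 0.0
```

View pics/w1.png

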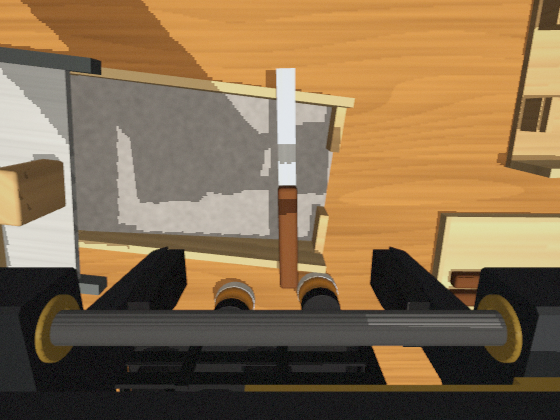

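The wrist view shows the scraper upright in the picture, tip at (286,69), junction at (287,186) and handle end at (289,288).

```bash
python3 - <<'E'
from h import *
now();print(wb('w1.png',(286,69),.075),wb('w1.png',(287,186),.078),wb('w1.png',(289,288),.086))
rel([((.583,-.071,.12),180.8)])
E
```

```text
t2.9 grasp [ 0.5815 -0.0752  0.2206] yaw -179.9 tilt [-0.002 -0.003 -1.   ] q [ 0.53  0.82 -0.9   1.7   0.76  1.    0.93] F [ 0.2 -0.5 -0.8] op 1.001 ff 0.0
[ 0.4793809  -0.07005781  0.075     ] [ 0.56881763 -0.06888217  0.078     ] [ 0.65747575 -0.06684143  0.086     ]
[-0.0029  0.0081  0.2012] [-0.0061 -0.0043 -0.0238]
```

Call:
play_rows --rows '[[[0,0.004,0.08,0,0,0],[0,0.004,0.16,0,0,0],[0,0.004,0.22,0,0,0],[0,0.004,0.252,0,0,0],[0,0.004,0.252,0,0,0],[0,0.004,0.252,0,0,0],[0,0.004,0.252,0,0,0],[0,0.004,0.252,0,0,0]]]'

```text
clock: 3.55
tool_pos: [0.5832, -0.0697, 0.244]
eef_rot: [-0.005, 1.0, -0.0, 0.001]
contact_force: [-0.5, -0.8, 0.2]
opening: 1.003
finger_force: 0.0
```

```bash
python3 -c "
from h import *
now()"
```

```text
t3.5 grasp [ 0.5837 -0.0698  0.097 ] yaw -179.4 tilt [ 0.003 -0.    -1.   ] q [ 0.46  0.98 -0.78  1.78  0.95  0.8   0.77] F [-0.5 -0.8  0.2] op 1.003 ff 0.0
```

Call:
play_rows --rows '[[[0,0,0,0,0,0],[0,0,0,0,0,0],[0,0,0,0,0,0],[0,0,0,0,0,0],[0,0,0,0,0,0],[0,0,0,0,0,0],[0,0,0,0,0,0],[0,0,0,0,0,0],[0,0,0,0,0,0],[0,0,0,0,0,0]]]' --claw 1 --squeeze 40

```text
clock: 4.38
tool_pos: [0.5827, -0.0693, 0.2422]
eef_rot: [-0.006, 1.0, -0.0, -0.0]
contact_force: [0.4, 0.4, 0.5]
opening: 0.267
finger_force: 0.0
```

Call:
play_rows --rows '[[[0,0,-0.04,0,0,0],[0,0,-0.08,0,0,0],[0,0,-0.12,0,0,0],[0,0,-0.16,0,0,0],[0,0,-0.2,0,0,0],[0,0,-0.2,0,0,0],[0,0,-0.2,0,0,0],[0,0,-0.2,0,0,0]]]'

```text
clock: 5.05
tool_pos: [0.5823, -0.0696, 0.3414]
eef_rot: [-0.006, 1.0, -0.0, -0.001]
contact_force: [-0.0, 0.1, 0.4]
opening: 0.007
finger_force: 0.0
```

```bash
python3 - <<'E'
from h import *
now();P=json.load(open('p.json'));T=P['T']
# grasp is ~+12mm behind origin: local x=-.013
g=pt(T,[[-.013,.020,.20]])[0];print(g)
a=np.array([.583,-.069,.194])
rel([(a,180.8)]+[(a+(g-a)*f,180.8-91.3*f) for f in(.25,.5,.75,1)])
E
```

```text
t5.0 grasp [ 0.5821 -0.0697  0.1944] yaw -179.3 tilt [-0.001 -0.001 -1.   ] q [ 0.52  0.86 -0.88  1.73  0.79  0.96  0.9 ] F [-0.   0.1  0.4] op 0.007 ff 0.0
[0.65146548 0.19119235 0.2       ]
[-0.0014  0.0012  0.0008] [-0.0013 -0.0025 -0.0027]
[-0.036   0.1296 -0.003 ] [0.     0.     0.7967]
[ 0.0171  0.1334 -0.003 ] [0.     0.     0.7967]
[ 0.0675  0.1164 -0.003 ] [0.     0.     0.7967]
[ 0.1073  0.0811 -0.003 ] [0.     0.     0.7967]
```

Call:
play_rows --rows '[[[0,0,0,0,0,0],[0,0,0,0,0,0],[0,0,0,0,0,0],[0,0,0,0,0,0],[0,0,0,0,0,0],[0,0,0,0,0,0],[0,0,0,0,0,0],[0,0,0,0,0,0],[0,0,0,0,0,0]]]' --claw 0.3

```text
clock: 5.8
tool_pos: [0.5827, -0.0693, 0.3422]
eef_rot: [-0.006, 1.0, -0.0, 0.0]
contact_force: [-0.5, -0.4, 0.2]
opening: 0.662
finger_force: 0.0
```

```bash
python3 - <<'E'
from h import *
now();wsnap('w2.png')
E
```

```text
t5.8 grasp [ 0.5827 -0.0694  0.1952] yaw -179.3 tilt [ 0. -0. -1.] q [ 0.52  0.86 -0.88  1.73  0.79  0.96  0.9 ] F [-0.5 -0.4  0.2] op 0.662 ff 0.0
```

View pics/w2.png

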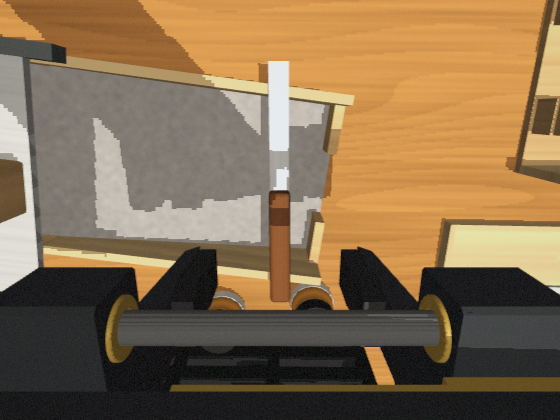

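The scraper hasn't moved: tip (279,62), junction (280,192), centred between the fingers. I'll go down again and close for longer.

Call:
play_rows --rows '[[[0,0,0.06,0,0,0],[0,0,0.12,0,0,0],[0,0,0.18,0,0,0],[0,0,0.2,0,0,0],[0,0,0.2,0,0,0],[0,0,0.2,0,0,0],[0,0,0.2,0,0,0],[0,0,0.2,0,0,0]]]'

```text
clock: 6.52
tool_pos: [0.5834, -0.0691, 0.244]
eef_rot: [-0.006, 1.0, 0.0, 0.002]
contact_force: [0.5, 0.3, 0.6]
opening: 0.7
finger_force: 0.0
```

Call:
play_rows --rows '[[[0,0,0,0,0,0],[0,0,0,0,0,0],[0,0,0,0,0,0],[0,0,0,0,0,0],[0,0,0,0,0,0],[0,0,0,0,0,0],[0,0,0,0,0,0],[0,0,0,0,0,0],[0,0,0,0,0,0],[0,0,0,0,0,0],[0,0,0,0,0,0],[0,0,0,0,0,0]]]' --claw 1

```text
clock: 7.52
tool_pos: [0.5826, -0.0693, 0.2422]
eef_rot: [-0.006, 1.0, 0.0, -0.0]
contact_force: [-0.4, -0.7, 0.4]
opening: 0.174
finger_force: 40.0
```

Gripped (opening 0.174 is about 15.3 mm at 40 N). Now lift and carry it.

Call:
play_rows --rows '[[[0,0,-0.04,0,0,0],[0,0,-0.08,0,0,0],[0,0,-0.12,0,0,0],[0,0,-0.16,0,0,0],[0,0,-0.2,0,0,0],[0,0,-0.2,0,0,0],[0,0,-0.2,0,0,0]]]'

```text
clock: 8.1
tool_pos: [0.5828, -0.0693, 0.3428]
eef_rot: [-0.006, 1.0, -0.0, 0.001]
contact_force: [-0.6, 0.1, -1.2]
opening: 0.174
finger_force: 40.0
```

Call:
play_rows --rows '[[[-0.036,0.13,-0.003,0,0,0.797],[-0.036,0.13,-0.003,0,0,0.797],[-0.036,0.13,-0.003,0,0,0.797],[-0.036,0.13,-0.003,0,0,0.797],[-0.036,0.13,-0.003,0,0,0.797]]]'

```text
clock: 8.52
tool_pos: [0.5994, -0.0046, 0.3423]
eef_rot: [0.191, 0.982, -0.001, -0.001]
contact_force: [-0.4, -0.7, -0.8]
opening: 0.18
finger_force: 40.0
```

Call:
play_rows --rows '[[[0.017,0.133,-0.003,0,0,0.797],[0.017,0.133,-0.003,0,0,0.797],[0.017,0.133,-0.003,0,0,0.797],[0.017,0.133,-0.003,0,0,0.797],[0.017,0.133,-0.003,0,0,0.797]]]'

```text
clock: 8.93
tool_pos: [0.6168, 0.0589, 0.3442]
eef_rot: [0.381, 0.924, -0.002, -0.0]
contact_force: [-0.1, -0.7, -0.5]
opening: 0.175
finger_force: 40.0
```

Call:
play_rows --rows '[[[0.068,0.116,-0.003,0,0,0.797],[0.068,0.116,-0.003,0,0,0.797],[0.068,0.116,-0.003,0,0,0.797],[0.068,0.116,-0.003,0,0,0.797],[0.068,0.116,-0.003,0,0,0.797]]]'

```text
clock: 9.35
tool_pos: [0.6339, 0.1233, 0.3459]
eef_rot: [0.557, 0.831, -0.002, 0.0]
contact_force: [-0.3, -1.5, 0.1]
opening: 0.172
finger_force: 40.0
```

Call:
play_rows --rows '[[[0.107,0.081,-0.003,0,0,0.797],[0.107,0.081,-0.003,0,0,0.797],[0.107,0.081,-0.003,0,0,0.797],[0.107,0.081,-0.003,0,0,0.797],[0.107,0.081,-0.003,0,0,0.797],[0.107,0.081,-0.003,0,0,0.797],[0.107,0.081,-0.003,0,0,0.797],[0.107,0.081,-0.003,0,0,0.797],[0.107,0.081,-0.003,0,0,0.797]]]'

```text
clock: 10.1
tool_pos: [0.6513, 0.1895, 0.3482]
eef_rot: [0.711, 0.703, -0.0, 0.0]
contact_force: [-1.1, -0.2, -1.7]
opening: 0.174
finger_force: 40.0
```

```bash
python3 - <<'E'
from h import *
now();wsnap('w3.png')
E
```

```text
t10.1 grasp [0.6512 0.1895 0.2012] yaw 89.4 tilt [-0. -0. -1.] q [-0.13  0.85 -0.44  1.43  0.41  0.95 -0.69] F [-1.1 -0.2 -1.7] op 0.174 ff 40.0
```

View pics/w3.png

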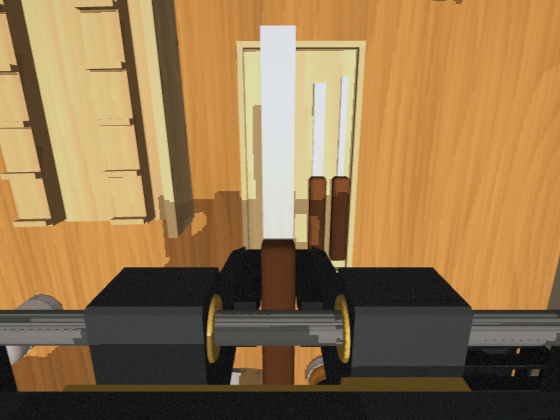

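The scraper is straight in the grip (tip (278,28), junction (278,240)). The tray's far corners are at (238,43) and (365,42), and the fixed handle ends meet their blades at (317,178) and (340,178).

```bash
python3 - <<'E'
from h import *
now();T=json.load(open('p.json'))['T']
c,s=np.cos(T[2]),np.sin(T[2])
for n,uv,z in [('L',(238,43),.014),('R',(365,42),.014),('tip-18',(319,84),.010),('j-18',(317,178),.019),('tip-40',(344,77),.010),('j-40',(340,178),.019),('hend-40',(339,260),.019)]:
    w=wb('w3.png',uv,z)[:2]-T[:2];print(n,np.round([c*w[0]+s*w[1],-s*w[0]+c*w[1]],4))
for n,uv,z in [('scr tip',(278,28),.18),('j',(278,240),.185)]:
    w=wb('w3.png',uv,z)[:2]-T[:2];print(n,np.round([c*w[0]+s*w[1],-s*w[0]+c*w[1]],4))
E
```

```text
t10.2 grasp [0.6512 0.1899 0.2012] yaw 89.4 tilt [-0. -0. -1.] q [-0.13  0.85 -0.44  1.43  0.41  0.95 -0.69] F [ 0.1  0.1 -0.9] op 0.174 ff 40.0
L [0.1117 0.0545]
R [ 0.1122 -0.0537]
tip-18 [ 0.0789 -0.0161]
j-18 [-0.0043 -0.0158]
tip-40 [ 0.0847 -0.038 ]
j-40 [-0.0044 -0.0372]
hend-40 [-0.0879 -0.0403]
scr tip [0.0881 0.0203]
j [-0.0003  0.0205]
```

Call:
play_rows --rows '[[[0,-0.002,0.06,0,0,0],[0,-0.002,0.12,0,0,0],[0,-0.002,0.18,0,0,0],[0,-0.002,0.24,0,0,0],[0,-0.002,0.3,0,0,0],[0,-0.002,0.32,0,0,0],[0,-0.002,0.33,0,0,0],[0,-0.002,0.335,0,0,0],[0,-0.002,0.34,0,0,0],[0,-0.002,0.34,0,0,0],[0,-0.002,0.34,0,0,0],[0,-0.002,0.34,0,0,0]]]'

```text
clock: 11.15
tool_pos: [0.6506, 0.1908, 0.1795]
eef_rot: [0.711, 0.703, 0.001, 0.0]
contact_force: [0.6, -0.1, -0.5]
opening: 0.176
finger_force: 40.0
```

Call:
play_rows --rows '[[[0,0,0.003,0,0,0],[0,0,0.003,0,0,0],[0,0,0.003,0,0,0],[0,0,0.003,0,0,0]]]'

```text
clock: 11.48
tool_pos: [0.6504, 0.1907, 0.1772]
eef_rot: [0.711, 0.703, 0.0, 0.0]
contact_force: [0.0, -0.0, 3.8]
opening: 0.174
finger_force: 40.0
```

Call:
play_rows --rows '[[[0,0,0,0,0,0],[0,0,0,0,0,0],[0,0,0,0,0,0],[0,0,0,0,0,0],[0,0,0,0,0,0]]]' --claw 0.71

```text
clock: 11.9
tool_pos: [0.65, 0.1906, 0.1765]
eef_rot: [0.711, 0.703, -0.0, -0.0]
contact_force: [-0.5, -0.1, -0.6]
opening: 0.291
finger_force: 0.0
```

Call:
play_rows --rows '[[[0,0,-0.06,0,0,0],[0,0,-0.12,0,0,0],[0,0,-0.18,0,0,0],[0,0,-0.24,0,0,0],[0,0,-0.3,0,0,0],[0,0,-0.4,0,0,0],[0,0,-0.4,0,0,0],[0,0,-0.4,0,0,0],[0,0,-0.4,0,0,0],[0,0,-0.4,0,0,0]]]'

```text
clock: 12.73
tool_pos: [0.6495, 0.1902, 0.3746]
eef_rot: [0.711, 0.703, -0.002, -0.0]
contact_force: [0.1, -0.9, -0.0]
opening: 0.298
finger_force: 0.0
```

```bash
python3 - <<'E'
from h import *
now();F=json.load(open('p.json'))['F']
g=pt(F,[[.04,0,.167]])[0]
rel([((g[0],g[1],.24),83.6),(g,83.6)])
wsnap('w4.png');cv2.imwrite('pics/t4.png',cv2.resize(snapshot('top')['pixels'][120:260,90:290],None,fx=4,fy=4,interpolation=cv2.INTER_CUBIC))
E
```

```text
t12.7 grasp [0.649  0.1899 0.2276] yaw 89.4 tilt [-0.003 -0.002 -1.   ] q [-0.13  0.82 -0.46  1.41  0.39  1.   -0.68] F [ 0.1 -0.9 -0. ] op 0.298 ff 0.0
[-0.8207 -0.1812 -0.0226] [-0.0063  0.0041  0.2028]
[0.    0.    0.146] [0. 0. 0.]
```

View pics/w4.png

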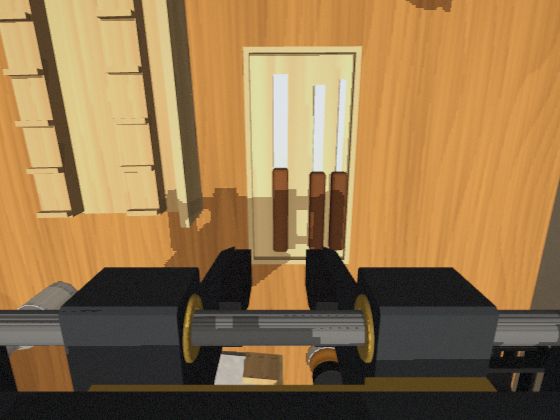

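The scraper lies flat in the free lane at (280,75)–(281,250), parallel to its neighbours. On to the gate.

Call:
play_rows --rows '[[[-0.82,-0.181,-0.022,0,0,0.203],[-0.82,-0.181,-0.022,0,0,0.203],[-0.82,-0.181,-0.022,0,0,0.203],[-0.82,-0.181,-0.022,0,0,0.203],[-0.82,-0.181,-0.022,0,0,0.203],[-0.82,-0.181,-0.022,0,0,0.203],[-0.82,-0.181,-0.022,0,0,0.203],[-0.82,-0.181,-0.022,0,0,0.203],[-0.82,-0.181,-0.022,0,0,0.203],[-0.82,-0.181,-0.022,0,0,0.203],[-0.82,-0.181,-0.022,0,0,0.203],[-0.82,-0.181,-0.022,0,0,0.203],[-0.82,-0.181,-0.022,0,0,0.203],[-0.82,-0.181,-0.022,0,0,0.203],[-0.82,-0.181,-0.022,0,0,0.203],[-0.82,-0.181,-0.022,0,0,0.203]]]' --claw 0.4

```text
clock: 14.17
tool_pos: [0.5559, -0.2165, 0.3876]
eef_rot: [0.745, 0.668, 0.0, -0.0]
contact_force: [-0.1, -0.4, 0.4]
opening: 0.599
finger_force: 0.0
```

```bash
python3 - <<'E'
from h import *
now();F=json.load(open('p.json'))['F']
g=pt(F,[[.04,0,.167]])[0]
print(g);rel([(g,83.6)]);wsnap('w5.png')
E
```

```text
t14.2 grasp [ 0.5559 -0.2164  0.2406] yaw 83.8 tilt [ 0.     0.001 -1.   ] q [ 0.57  0.7  -0.49  1.66  0.41  0.88 -0.19] F [-0.1 -0.4  0.4] op 0.599 ff 0.0
[ 0.55472882 -0.21920557  0.167     ]
[-0.0058 -0.0017  0.1473] [-0.0002 -0.0016  0.0058]
```

View pics/w5.png

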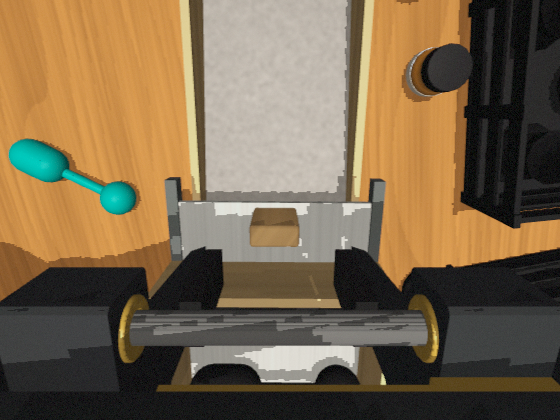

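```bash
python3 - <<'E'
from h import *
now()
for uv in[(250,226),(299,226),(250,246),(299,246)]: print(wb('w5.png',uv,.18))
print('front low',wb('w5.png',(275,208),.139))
E
```

```text
t14.2 grasp [ 0.5558 -0.2168  0.2407] yaw 83.7 tilt [ 0.     0.001 -1.   ] q [ 0.57  0.7  -0.49  1.66  0.41  0.88 -0.19] F [0.6 0.6 0.3] op 0.601 ff 0.0
[ 0.5397075 -0.2089007  0.18     ]
[ 0.56849545 -0.21207003  0.18      ]
[ 0.5380223 -0.2215136  0.18     ]
[ 0.56731992 -0.22473859  0.18      ]
front low [ 0.55393796 -0.21127571  0.139     ]
```

Call:
play_rows --rows '[[[0,-0.004,0.05,0,0,0],[0,-0.004,0.1,0,0,0],[0,-0.004,0.13,0,0,0],[0,-0.004,0.146,0,0,0],[0,-0.004,0.146,0,0,0],[0,-0.004,0.146,0,0,0],[0,-0.004,0.146,0,0,0]]]'

```text
clock: 14.8
tool_pos: [0.554, -0.2179, 0.3158]
eef_rot: [0.745, 0.667, 0.001, 0.001]
contact_force: [-0.7, 0.7, 0.6]
opening: 0.597
finger_force: 0.0
```

Call:
play_rows --rows '[[[0,0,0,0,0,0],[0,0,0,0,0,0],[0,0,0,0,0,0],[0,0,0,0,0,0],[0,0,0,0,0,0],[0,0,0,0,0,0],[0,0,0,0,0,0],[0,0,0,0,0,0]]]' --claw 1 --squeeze 40

```text
clock: 15.47
tool_pos: [0.5533, -0.2182, 0.3152]
eef_rot: [0.746, 0.666, -0.0, 0.0]
contact_force: [-2.0, -0.1, 4.9]
opening: 0.337
finger_force: 40.0
```

```bash
python3 - <<'E'
from h import *
g=now();F=json.load(open('p.json'))['F']
u=np.array([np.cos(F[2]),np.sin(F[2]),0]);rel([(g+.195*u,83.6)])
E
```

```text
t15.5 grasp [ 0.5533 -0.2183  0.1682] yaw 83.6 tilt [ 0. -0. -1.] q [ 0.55  0.79 -0.44  1.73  0.48  0.72 -0.25] F [-2.  -0.1  4.9] op 0.337 ff 40.0
[ 3.899e-01  1.000e-04 -2.000e-04] [ 0.0004  0.0008 -0.001 ]
```

Call:
play_rows --rows '[[[0.03,0,0,0,0,0],[0.06,0,0,0,0,0],[0.09,0,0,0,0,0],[0.12,0,0,0,0,0],[0.15,0,0,0,0,0],[0.18,0,0,0,0,0],[0.21,0,0,0,0,0],[0.24,0,0,0,0,0],[0.27,0,0,0,0,0],[0.3,0,0,0,0,0],[0.33,0,0,0,0,0],[0.35,0,0,0,0,0],[0.37,0,0,0,0,0],[0.38,0,0,0,0,0],[0.383,0,0,0,0,0],[0.383,0,0,0,0,0],[0.383,0,0,0,0,0],[0.383,0,0,0,0,0]]]'

```text
clock: 16.97
tool_pos: [0.5751, -0.0291, 0.3152]
eef_rot: [0.746, 0.666, -0.0, 0.001]
contact_force: [-0.1, -4.0, 5.9]
opening: 0.335
finger_force: 40.0
```

```bash
python3 - <<'E'
from h import *
g=now();print(np.linalg.norm(g[:2]-[.5533,-.2183]))
E
```

```text
t17.0 grasp [ 0.5752 -0.0294  0.1682] yaw 83.5 tilt [ 0.001 -0.002 -1.   ] q [ 0.2   0.77 -0.4   1.79  0.45  0.67 -0.57] F [-0.1 -4.   5.9] op 0.335 ff 40.0
0.19011897577350576
```

Call:
play_rows --rows '[[[0,0,0,0,0,0],[0,0,0,0,0,0],[0,0,0,0,0,0],[0,0,0,0,0,0],[0,0,0,0,0,0],[0,0,0,0,0,0],[0,0,0,0,0,0],[0,0,0,0,0,0],[0,0,0,0,0,0],[0,0,0,0,0,0],[0,0,0,0,0,0],[0,0,0,0,0,0],[0,0,0,0,0,0],[0,0,0,0,0,0],[0,0,0,0,0,0],[0,0,0,0,0,0],[0,0,0,0,0,0],[0,0,0,0,0,0],[0,0,0,0,0,0],[0,0,0,0,0,0]]]'

```text
clock: 18.63
tool_pos: [0.5751, -0.0292, 0.3152]
eef_rot: [0.746, 0.666, -0.0, 0.001]
contact_force: [-0.3, -3.1, 6.1]
opening: 0.336
finger_force: 40.0
```

Call:
play_rows --rows '[[[0,0,0,0,0,0],[0,0,0,0,0,0],[0,0,0,0,0,0],[0,0,0,0,0,0],[0,0,0,0,0,0],[0,0,0,0,0,0],[0,0,0,0,0,0],[0,0,0,0,0,0],[0,0,0,0,0,0],[0,0,0,0,0,0],[0,0,0,0,0,0],[0,0,0,0,0,0],[0,0,0,0,0,0],[0,0,0,0,0,0],[0,0,0,0,0,0],[0,0,0,0,0,0],[0,0,0,0,0,0],[0,0,0,0,0,0],[0,0,0,0,0,0],[0,0,0,0,0,0]]]'

```text
clock: 20.3
tool_pos: [0.5751, -0.0292, 0.3152]
eef_rot: [0.746, 0.666, -0.0, 0.001]
contact_force: [0.1, -4.0, 7.3]
opening: 0.338
finger_force: 40.0
```

```bash
python3 - <<'E'
from h import *
now()
a=snapshot('top')['pixels'][140:240,225:395];b=snapshot('side')['pixels'][110:280,200:400]
f=cv2.INTER_CUBIC
cv2.imwrite('pics/m6.png',np.hstack([cv2.resize(a,(400,300),interpolation=f),cv2.resize(b,(353,300),interpolation=f)]))
E
```

```text
t20.3 grasp [ 0.5752 -0.0295  0.1682] yaw 83.5 tilt [ 0.001 -0.002 -1.   ] q [ 0.2   0.77 -0.4   1.79  0.45  0.67 -0.57] F [ 0.1 -4.   7.3] op 0.338 ff 40.0
```

View pics/m6.png

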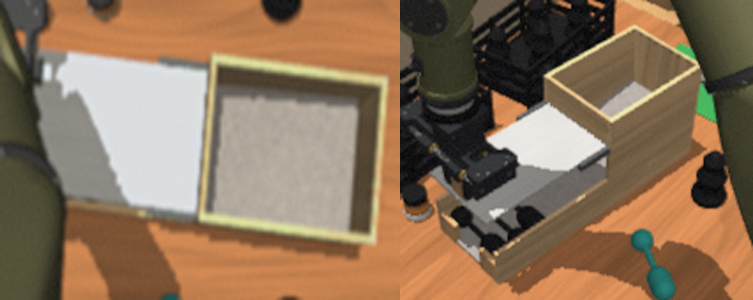

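The hopper is empty and the columns are queued at the trough end. Pushing the gate shut.

Call:
play_rows --rows '[[[-0.03,0,0,0,0,0],[-0.06,0,0,0,0,0],[-0.09,0,0,0,0,0],[-0.12,0,0,0,0,0],[-0.15,0,0,0,0,0],[-0.18,0,0,0,0,0],[-0.21,0,0,0,0,0],[-0.24,0,0,0,0,0],[-0.27,0,0,0,0,0],[-0.3,0,0,0,0,0],[-0.33,0,0,0,0,0],[-0.36,0,0,0,0,0],[-0.375,0,0,0,0,0],[-0.384,0,0,0,0,0],[-0.388,0,0,0,0,0],[-0.388,0,0,0,0,0],[-0.388,0,0,0,0,0],[-0.388,0,0,0,0,0],[-0.388,0,0,0,0,0]]]'

```text
clock: 21.98
tool_pos: [0.5533, -0.2188, 0.3152]
eef_rot: [0.745, 0.667, 0.001, -0.001]
contact_force: [-1.0, 3.5, 7.3]
opening: 0.334
finger_force: 40.0
```

```bash
python3 - <<'E'
from h import *
now()
E
```

```text
t22.0 grasp [ 0.5533 -0.2184  0.1682] yaw 83.7 tilt [ 0.     0.003 -1.   ] q [ 0.55  0.79 -0.44  1.73  0.47  0.72 -0.25] F [-1.   3.5  7.3] op 0.334 ff 40.0
```

Call:
play_rows --rows '[[[-0.006,0,0,0,0,0],[-0.01,0,0,0,0,0],[-0.01,0,0,0,0,0],[-0.01,0,0,0,0,0],[-0.01,0,0,0,0,0]]]'

```text
clock: 22.4
tool_pos: [0.5532, -0.2199, 0.3152]
eef_rot: [0.744, 0.668, 0.003, -0.003]
contact_force: [-2.0, 11.3, 7.9]
opening: 0.331
finger_force: 40.1
```

Call:
play_rows --rows '[[[0.008,0,0,0,0,0],[0.008,0,0,0,0,0],[0.008,0,0,0,0,0],[0.008,0,0,0,0,0],[0.008,0,0,0,0,0]]]' --claw 0.4

```text
clock: 22.82
tool_pos: [0.5528, -0.2224, 0.3145]
eef_rot: [0.746, 0.666, -0.0, 0.0]
contact_force: [-0.3, 0.6, 0.4]
opening: 0.603
finger_force: 0.0
```

Call:
play_rows --rows '[[[0,0,-0.08,0,0,0],[0,0,-0.16,0,0,0],[0,0,-0.24,0,0,0],[0,0,-0.24,0,0,0],[0,0,-0.24,0,0,0],[0,0,-0.24,0,0,0]]]'

```text
clock: 23.32
tool_pos: [0.5525, -0.2221, 0.4342]
eef_rot: [0.746, 0.666, -0.001, -0.0]
contact_force: [0.3, 0.7, 0.2]
opening: 0.6
finger_force: 0.0
```

```bash
python3 - <<'E'
from h import *
g=now();F=json.load(open('p.json'))['F']
t=pt(F,[[.207,0,.20]])[0];print(t)
a=np.array(g)
rel([(a+(t-a)*f,83.6-80*f) for f in(1/3,2/3,1)])
E
```

```text
t23.3 grasp [ 0.5523 -0.2222  0.2872] yaw 83.5 tilt [-0.001 -0.    -1.   ] q [ 0.6   0.65 -0.52  1.61  0.37  0.98 -0.15] F [0.3 0.7 0.2] op 0.600 ff 0.0
[ 0.57345043 -0.05325829  0.2       ]
[0.1133 0.0011 0.058 ] [-0.0016  0.0017  0.9289]
[ 0.1021 -0.0496  0.0581] [0.     0.     0.9308]
[ 0.0689 -0.0902  0.0581] [0.     0.     0.9308]
```

```bash
python3 - <<'E'
from h import *
g=now();F=json.load(open('p.json'))['F']
t=pt(F,[[.195,0,.2]])[0];print(t)
a=np.array(g)
rel([(a+(t-a)*f,83.6+90*f) for f in(1/4,2/4,3/4,1)])
E
```

```text
t23.3 grasp [ 0.5523 -0.2222  0.2872] yaw 83.5 tilt [-0.001 -0.    -1.   ] q [ 0.6   0.65 -0.52  1.61  0.37  0.98 -0.15] F [0.3 0.7 0.2] op 0.600 ff 0.0
[ 0.57210517 -0.06518264  0.2       ]
[0.079  0.0008 0.0435] [-0.0022  0.0008 -0.7874]
[0.0727 0.0313 0.0436] [ 0.      0.     -0.7854]
[0.0552 0.0567 0.0436] [ 0.      0.     -0.7854]
[0.0293 0.0735 0.0436] [ 0.      0.     -0.7854]
```

Call:
play_rows --rows '[[[0.079,0.001,0.043,0,0,-0.786],[0.079,0.001,0.043,0,0,-0.786],[0.079,0.001,0.043,0,0,-0.786],[0.079,0.001,0.043,0,0,-0.786]]]' --claw 0.4

```text
clock: 23.65
tool_pos: [0.5572, -0.1821, 0.4108]
eef_rot: [0.599, 0.801, -0.001, -0.002]
contact_force: [0.5, 0.5, -0.9]
opening: 0.603
finger_force: 0.0
```

Call:
play_rows --rows '[[[0.073,0.031,0.043,0,0,-0.786],[0.073,0.031,0.043,0,0,-0.786],[0.073,0.031,0.043,0,0,-0.786],[0.073,0.031,0.043,0,0,-0.786]]]'

```text
clock: 23.98
tool_pos: [0.5622, -0.1432, 0.39]
eef_rot: [0.433, 0.902, -0.0, -0.002]
contact_force: [0.1, -0.7, 0.8]
opening: 0.604
finger_force: 0.0
```

Call:
play_rows --rows '[[[0.055,0.057,0.043,0,0,-0.786],[0.055,0.057,0.043,0,0,-0.786],[0.055,0.057,0.043,0,0,-0.786],[0.055,0.057,0.043,0,0,-0.786]]]'

```text
clock: 24.32
tool_pos: [0.5675, -0.1042, 0.369]
eef_rot: [0.25, 0.968, -0.0, -0.001]
contact_force: [1.2, 0.4, 0.5]
opening: 0.599
finger_force: 0.0
```

Call:
play_rows --rows '[[[0.029,0.074,0.043,0,0,-0.786],[0.029,0.074,0.043,0,0,-0.786],[0.029,0.074,0.043,0,0,-0.786],[0.029,0.074,0.043,0,0,-0.786],[0.029,0.074,0.043,0,0,-0.786],[0.029,0.074,0.043,0,0,-0.786],[0.029,0.074,0.043,0,0,-0.786]]]'

```text
clock: 24.9
tool_pos: [0.5729, -0.0652, 0.3488]
eef_rot: [0.058, 0.998, -0.0, 0.0]
contact_force: [-0.1, -0.7, 0.3]
opening: 0.594
finger_force: 0.0
```

```bash
python3 - <<'E'
from h import *
now();wsnap('w7.png')
E
```

```text
t24.9 grasp [ 0.5729 -0.0654  0.2018] yaw 173.4 tilt [ 0.    -0.001 -1.   ] q [ 0.51  0.83 -0.86  1.75  0.77  0.94  0.77] F [-0.1 -0.7  0.3] op 0.594 ff 0.0
```

View pics/w7.png

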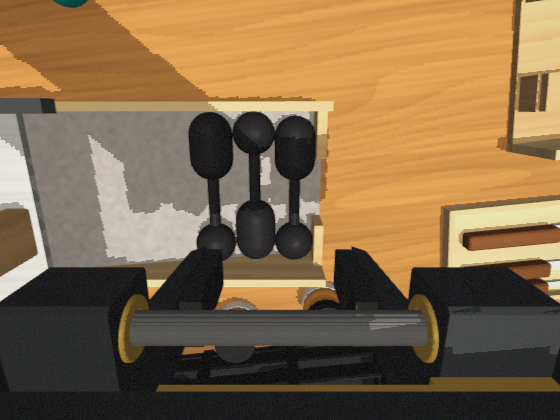

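Right to left (low to high), the necks are at about (294,201), (255,180) and (214,205). The feet point toward the robot, away, and toward the robot.

```bash
python3 - <<'E'
from h import *
now();F=json.load(open('p.json'))['F'];c,s=np.cos(F[2]),np.sin(F[2])
for uv in [(294,201),(294,180),(294,222)]:
    w=wb('w7.png',uv,.031);v=w[:2]-F[:2];print(w,'feeder',np.round([c*v[0]+s*v[1],-s*v[0]+c*v[1]],4))
for uv in [(330,104),(325,284)]:
    w=wb('w7.png',uv,.07);v=w[:2]-F[:2];print(w,'feeder end',np.round([c*v[0]+s*v[1],-s*v[0]+c*v[1]],4))
for uv,z in [((255,178),.037),((214,205),.044)]:
    w=wb('w7.png',uv,z);v=w[:2]-F[:2];print(w,'feeder',np.round([c*v[0]+s*v[1],-s*v[0]+c*v[1]],4))
E
```

```text
t24.9 grasp [ 0.573  -0.0651  0.2019] yaw 173.4 tilt [ 0.    -0.001 -1.   ] q [ 0.51  0.83 -0.86  1.75  0.77  0.94  0.77] F [ 0.7 -0.2  0.9] op 0.600 ff 0.0
[ 0.58288144 -0.05213395  0.031     ] feeder [ 0.2092 -0.0092]
[ 0.56340069 -0.05010444  0.031     ] feeder [0.209  0.0103]
[ 0.60307421 -0.05423764  0.031     ] feeder [ 0.2093 -0.0295]
[ 0.50182355 -0.01880678  0.07      ] feeder end [0.2332 0.075 ]
[ 0.64869032 -0.03400912  0.07      ] feeder end [ 0.2346 -0.0726]
[ 0.55636901 -0.08419607  0.037     ] feeder [0.1743 0.0135]
[ 0.57476159 -0.12266351  0.044     ] feeder [ 0.1382 -0.0091]
```

```bash
python3 - <<'E'
from h import *
F=json.load(open('p.json'))['F'];now()
g=pt(F,[[.208,-.0095,.2]])[0];print(g)
rel([(g,173.6),((*g[:2],.041),173.6)])
E
```

```text
t24.9 grasp [ 0.573  -0.0651  0.2019] yaw 173.4 tilt [ 0.    -0.001 -1.   ] q [ 0.51  0.83 -0.86  1.75  0.77  0.94  0.77] F [ 0.7 -0.2  0.9] op 0.600 ff 0.0
[ 0.58300265 -0.05332959  0.2       ]
[-0.0174  0.0255  0.0038] [-0.0012  0.0008 -0.0061]
[0.    0.    0.318] [0. 0. 0.]
```

Call:
play_rows --rows '[[[-0.017,0.025,0.02,0,0,-0.004],[-0.017,0.025,0.06,0,0,-0.004],[-0.017,0.025,0.12,0,0,-0.004],[-0.017,0.025,0.16,0,0,-0.004],[-0.017,0.025,0.18,0,0,-0.004],[-0.017,0.025,0.18,0,0,-0.004],[-0.017,0.025,0.18,0,0,-0.004],[-0.017,0.025,0.18,0,0,-0.004],[-0.017,0.025,0.18,0,0,-0.004]]]' --claw 0.75

```text
clock: 25.7
tool_pos: [0.5833, -0.0528, 0.2602]
eef_rot: [0.055, 0.999, 0.0, 0.001]
contact_force: [0.5, -0.2, -0.3]
opening: 0.247
finger_force: 0.0
```

```bash
python3 - <<'E'
from h import *
F=json.load(open('p.json'))['F'];now()
g=pt(F,[[.208,-.0095,.041]])[0];print(g)
rel([(g,173.6)])
E
```

```text
t25.7 grasp [ 0.5837 -0.0528  0.1132] yaw 173.7 tilt [ 0.003  0.    -1.   ] q [ 0.43  0.95 -0.77  1.78  0.9   0.8   0.66] F [ 0.5 -0.2 -0.3] op 0.247 ff 0.0
[ 0.58300265 -0.05332959  0.041     ]
[ 0.0009 -0.0012  0.1444] [0.0008 0.0052 0.0047]
```

Call:
play_rows --rows '[[[0,0,0.04,0,0,0],[0,0,0.08,0,0,0],[0,0,0.11,0,0,0],[0,0,0.13,0,0,0],[0,0,0.141,0,0,0],[0,0,0.141,0,0,0],[0,0,0.141,0,0,0],[0,0,0.141,0,0,0]]]'

```text
clock: 26.37
tool_pos: [0.583, -0.0531, 0.189]
eef_rot: [0.055, 0.999, -0.0, 0.001]
contact_force: [0.1, -0.2, 0.5]
opening: 0.25
finger_force: 0.1
```

Call:
play_rows --rows '[[[0,0,0,0,0,0],[0,0,0,0,0,0],[0,0,0,0,0,0],[0,0,0,0,0,0],[0,0,0,0,0,0],[0,0,0,0,0,0]]]' --claw 1 --squeeze 40

```text
clock: 26.87
tool_pos: [0.583, -0.0529, 0.1887]
eef_rot: [0.054, 0.999, -0.0, 0.0]
contact_force: [-0.4, 0.2, 4.6]
opening: 0.099
finger_force: 40.0
```

```bash
python3 - <<'E'
from h import *
now();P=json.load(open('p.json'));F,K=P['F'],P['K']
a=pt(F,[[.208,-.0095,.2]])[0];b=pt(K,[[0,.044,.20]])[0];print(b)
rel([(a,173.6)]+[(a+(b-a)*min(1,f/6),173.6-172.95*f/7) for f in range(1,8)])
E
```

```text
t26.9 grasp [ 0.5831 -0.0529  0.0417] yaw 173.8 tilt [ 0.001 -0.    -1.   ] q [ 0.39  1.05 -0.68  1.8   1.02  0.69  0.57] F [-0.4  0.2  4.6] op 0.099 ff 40.0
[0.46352846 0.31567624 0.2       ]
[-0.0004 -0.0009 -0.3166] [0.0001 0.0019 0.0057]
[0.0533 0.1178 0.    ] [0.     0.     0.8624]
[0.0976 0.0847 0.    ] [0.     0.     0.8624]
[0.1241 0.0362 0.    ] [0.     0.     0.8624]
[ 0.1279 -0.019   0.    ] [0.     0.     0.8624]
[ 0.1082 -0.0707 -0.    ] [0.     0.     0.8624]
[ 0.0687 -0.1095  0.    ] [0.     0.     0.8624]
[0. 0. 0.] [0.     0.     0.8624]
```

Call:
play_rows --rows '[[[0,0,-0.04,0,0,0],[0,0,-0.08,0,0,0],[0,0,-0.14,0,0,0],[0,0,-0.2,0,0,0],[0,0,-0.26,0,0,0],[0,0,-0.317,0,0,0],[0,0,-0.317,0,0,0],[0,0,-0.317,0,0,0]]]'

```text
clock: 27.53
tool_pos: [0.5829, -0.053, 0.3476]
eef_rot: [0.055, 0.999, -0.0, 0.001]
contact_force: [-0.7, -0.2, -1.8]
opening: 0.095
finger_force: 40.0
```

Call:
play_rows --rows '[[[0.053,0.118,0,0,0,0.862],[0.053,0.118,0,0,0,0.862],[0.053,0.118,0,0,0,0.862],[0.053,0.118,0,0,0,0.862],[0.053,0.118,0,0,0,0.862]]]'

```text
clock: 27.95
tool_pos: [0.562, 0.0088, 0.345]
eef_rot: [0.267, 0.964, -0.001, -0.001]
contact_force: [-0.0, -0.7, -1.3]
opening: 0.098
finger_force: 40.0
```

Call:
play_rows --rows '[[[0.098,0.085,0,0,0,0.862],[0.098,0.085,0,0,0,0.862],[0.098,0.085,0,0,0,0.862],[0.098,0.085,0,0,0,0.862],[0.098,0.085,0,0,0,0.862]]]'

```text
clock: 28.37
tool_pos: [0.5422, 0.0702, 0.3455]
eef_rot: [0.466, 0.885, -0.001, -0.001]
contact_force: [-0.4, 0.1, -1.3]
opening: 0.1
finger_force: 40.0
```

Call:
play_rows --rows '[[[0.124,0.036,0,0,0,0.862],[0.124,0.036,0,0,0,0.862],[0.124,0.036,0,0,0,0.862],[0.124,0.036,0,0,0,0.862],[0.124,0.036,0,0,0,0.862]]]'

```text
clock: 28.78
tool_pos: [0.5222, 0.1313, 0.3458]
eef_rot: [0.644, 0.765, -0.001, -0.0]
contact_force: [0.4, -0.0, 0.0]
opening: 0.097
finger_force: 40.0
```

Call:
play_rows --rows '[[[0.128,-0.019,0,0,0,0.862],[0.128,-0.019,0,0,0,0.862],[0.128,-0.019,0,0,0,0.862],[0.128,-0.019,0,0,0,0.862],[0.128,-0.019,0,0,0,0.862]]]'

```text
clock: 29.2
tool_pos: [0.5023, 0.1927, 0.346]
eef_rot: [0.793, 0.61, -0.001, 0.0]
contact_force: [-0.2, 0.4, -1.1]
opening: 0.098
finger_force: 40.0
```

```bash
python3 - <<'E'
from h import *
now();P=json.load(open('p.json'));F,K=P['F'],P['K']
a=pt(F,[[.208,-.0095,.2]])[0];b=pt(K,[[0,.044,.20]])[0]
rel([(a+(b-a)*4/6,173.6-172.95*4/7)])
E
```

```text
t29.2 grasp [0.5021 0.1925 0.199 ] yaw 75.1 tilt [-0.001 -0.001 -1.   ] q [-0.24  0.67 -0.35  1.88  0.36  0.65 -1.07] F [-0.2  0.4 -1.1] op 0.098 ff 40.0
[ 0.0005  0.0021 -0.0021] [-0.0016  0.0033  0.0123]
```

Call:
play_rows --rows '[[[0.108,-0.071,0,0,0,0.862],[0.108,-0.071,0,0,0,0.862],[0.108,-0.071,0,0,0,0.862],[0.108,-0.071,0,0,0,0.862],[0.108,-0.071,0,0,0,0.862]]]'

```text
clock: 29.62
tool_pos: [0.4821, 0.254, 0.3461]
eef_rot: [0.905, 0.426, -0.001, 0.0]
contact_force: [-0.3, -0.1, -1.6]
opening: 0.099
finger_force: 40.0
```

Call:
play_rows --rows '[[[0.069,-0.11,0,0,0,0.862],[0.069,-0.11,0,0,0,0.862],[0.069,-0.11,0,0,0,0.862],[0.069,-0.11,0,0,0,0.862],[0.069,-0.11,0,0,0,0.862]]]'

```text
clock: 30.03
tool_pos: [0.4619, 0.3156, 0.3461]
eef_rot: [0.975, 0.223, -0.001, 0.001]
contact_force: [0.1, -0.8, -1.3]
opening: 0.096
finger_force: 40.0
```

Call:
play_rows --rows '[[[0,0,0,0,0,0.862],[0,0,0,0,0,0.862],[0,0,0,0,0,0.862],[0,0,0,0,0,0.862],[0,0,0,0,0,0.862],[0,0,0,0,0,0.862],[0,0,0,0,0,0.862],[0,0,0,0,0,0.862]]]'

```text
clock: 30.7
tool_pos: [0.462, 0.3157, 0.3466]
eef_rot: [1.0, 0.009, -0.0, 0.0]
contact_force: [0.0, -0.2, -1.0]
opening: 0.1
finger_force: 40.0
```

```bash
python3 - <<'E'
from h import *
now();wsnap('w8.png');K=json.load(open('p.json'))['K']
rel([(pt(K,[[0,.044,.2]])[0],.65)])
E
```

```text
t30.7 grasp [0.4619 0.3157 0.1996] yaw 1.0 tilt [-0. -0. -1.] q [-0.71  0.68  0.05  1.83 -0.05  0.63 -2.19] F [ 0.  -0.2 -1. ] op 0.100 ff 40.0
[ 0.0033  0.0003 -0.0008] [0.0002 0.0006 0.0118]
```

View pics/w8.png

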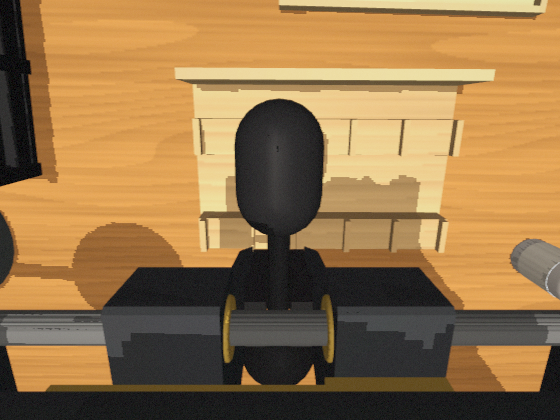

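The column is held foot up (end at (279,100)), over the rack. Rack backboard top corners are at (176,69) and (494,71), with tooth tops at about (350,120), (402,120), (345,219) and (392,219).

```bash
python3 - <<'E'
from h import *
now();K=json.load(open('p.json'))['K'];c,s=np.cos(K[2]),np.sin(K[2])
for n,uv,z in [('bbL 102,118',(176,69),.06),('bbR 102,-118',(494,71),.06),('-22 x65',(350,119),.038),('-66',(402,119),.038),('110',(197,119),.038),('-22 x-24',(345,219),.038),('-66',(392,219),.038),('110',(203,219),.038),('-110',(443,219),.038)]:
    v=wb('w8.png',uv,z)[:2]-K[:2];print(n,np.round([c*v[0]+s*v[1],-s*v[0]+c*v[1]],4))
v=wb('w8.png',(279,100),.191)[:2]-K[:2];print('foot',np.round([c*v[0]+s*v[1],-s*v[0]+c*v[1]],4))
E
```

```text
t30.8 grasp [0.4618 0.3158 0.1996] yaw 1.0 tilt [-0. -0. -1.] q [-0.71  0.68  0.05  1.83 -0.05  0.63 -2.19] F [ 0.2 -0.7 -0.3] op 0.099 ff 40.0
bbL 102,118 [0.0984 0.1199]
bbR 102,-118 [ 0.0982 -0.115 ]
-22 x65 [ 0.0628 -0.0154]
-66 [ 0.0631 -0.0586]
110 [0.0622 0.1117]
-22 x-24 [-0.0245 -0.0165]
-66 [-0.0243 -0.059 ]
110 [-0.0252  0.1116]
-110 [-0.024 -0.105]
foot [0.0734 0.044 ]
```

```bash
python3 - <<'E'
import cv2
g=cv2.cvtColor(cv2.imread('pics/w8.png'),cv2.COLOR_BGR2GRAY)
for r in (123,135):
    print(r,'R',g[r,340:362].tolist(),g[r,393:412].tolist(),g[r,444:466].tolist(),'L',g[r,188:212].tolist())
for r in(60,75): pass
print(g[75,170:184].tolist(),g[75,486:498].tolist())
from h import *
K=json.load(open('p.json'))['K']
a=np.load('w8.png.npz');M=a['m'];
def pj(P):
    t=(np.array(P)-a['p'])@a['R'];c=(t-M[:3,3])@M[:3,:3];q=c@a['k'].T;return q[:2]/q[2]
for y in(-.022,-.066,-.11,.11):
  print(y,[np.round(pj(pt(K,[[.060,y+e,z]])[0]),1) for e in(.0025,-.0025) for z in(.038,.03)])
print(pj(pt(K,[[.098,.118,.06]])[0]),pj(pt(K,[[.098,-.118,.06]])[0]))
E
```

```text
123 R [204, 205, 205, 204, 203, 205, 206, 205, 204, 182, 112, 148, 199, 211, 210, 211, 211, 209, 206, 204, 205, 204] [205, 204, 206, 205, 205, 205, 204, 197, 154, 86, 84, 148, 198, 211, 210, 210, 211, 208, 203] [205, 204, 204, 204, 203, 205, 205, 205, 184, 109, 83, 84, 85, 164, 207, 209, 208, 207, 208, 196, 172, 173] L [171, 169, 171, 173, 198, 211, 213, 214, 213, 213, 197, 132, 95, 168, 209, 207, 208, 209, 206, 206, 207, 207, 208, 208]
135 R [212, 210, 212, 212, 211, 211, 210, 211, 194, 140, 128, 187, 212, 211, 211, 211, 211, 211, 210, 211, 211, 212] [212, 212, 211, 212, 211, 211, 193, 141, 89, 103, 173, 211, 208, 210, 210, 210, 211, 212, 212] [206, 205, 205, 205, 205, 204, 190, 139, 89, 89, 78, 140, 196, 208, 207, 209, 208, 200, 180, 174, 176, 176] L [160, 160, 161, 160, 172, 199, 213, 213, 213, 213, 213, 190, 104, 102, 130, 138, 176, 206, 206, 206, 206, 206, 204, 206]
[168, 168, 169, 168, 179, 203, 213, 213, 213, 214, 214, 214, 213, 213] [218, 220, 220, 219, 219, 219, 220, 216, 191, 159, 159, 160]
-0.022 [array([354.7, 122.6]), array([352.7, 122.2]), array([360.7, 122.6]), array([358.5, 122.2])]
-0.066 [array([407.5, 122.8]), array([404.1, 122.5]), array([413.5, 122.9]), array([409.9, 122.5])]
-0.11 [array([460.3, 123.1]), array([455.4, 122.8]), array([466.3, 123.2]), array([461.3, 122.8])]
0.11 [array([196.2, 121.7]), array([198.4, 121.4]), array([202.2, 121.7]), array([204.2, 121.4])]
[178.55872204  69.5272262 ] [497.96809683  71.37898523]
```

Call:
play_rows --rows '[[[0.001,-0.004,0.05,0,0,0.006],[0.001,-0.004,0.1,0,0,0.006],[0.001,-0.004,0.15,0,0,0.006],[0.001,-0.004,0.2,0,0,0.006],[0.001,-0.004,0.23,0,0,0.006],[0.001,-0.004,0.25,0,0,0.006],[0.001,-0.004,0.26,0,0,0.006],[0.001,-0.004,0.27,0,0,0.006],[0.001,-0.004,0.275,0,0,0.006],[0.001,-0.004,0.278,0,0,0.006],[0.001,-0.004,0.278,0,0,0.006],[0.001,-0.004,0.278,0,0,0.006]]]'

```text
clock: 31.75
tool_pos: [0.4624, 0.3182, 0.2083]
eef_rot: [1.0, 0.006, 0.0, -0.0]
contact_force: [0.4, 0.5, -1.3]
opening: 0.099
finger_force: 40.0
```

```bash
python3 - <<'E'
from h import *
now()
E
```

```text
t31.8 grasp [0.4626 0.3183 0.0613] yaw 0.7 tilt [ 0.001  0.001 -1.   ] q [-0.7   0.91  0.03  1.89 -0.06  0.34 -2.19] F [ 0.4  0.5 -1.3] op 0.099 ff 40.0
```

Call:
play_rows --rows '[[[0,0,0.003,0,0,0],[0,0,0.005,0,0,0],[0,0,0.005,0,0,0],[0,0,0.005,0,0,0],[0,0,0.005,0,0,0]]]'

```text
clock: 32.17
tool_pos: [0.4623, 0.3181, 0.2053]
eef_rot: [1.0, 0.006, 0.0, -0.0]
contact_force: [-0.5, 0.8, -0.5]
opening: 0.1
finger_force: 40.0
```

Call:
play_rows --rows '[[[0,0,0.002,0,0,0],[0,0,0.003,0,0,0],[0,0,0.003,0,0,0],[0,0,0.003,0,0,0],[0,0,0.003,0,0,0]]]'

```text
clock: 32.58
tool_pos: [0.4622, 0.3181, 0.205]
eef_rot: [1.0, 0.006, 0.0, -0.0]
contact_force: [-2.0, -1.4, 11.4]
opening: 0.099
finger_force: 40.0
```

Call:
play_rows --rows '[[[0,0,0,0,0,0],[0,0,0,0,0,0],[0,0,0,0,0,0],[0,0,0,0,0,0]]]' --claw 0.75

```text
clock: 32.92
tool_pos: [0.4622, 0.3181, 0.2035]
eef_rot: [1.0, 0.006, -0.0, 0.0]
contact_force: [0.7, -0.2, 0.7]
opening: 0.25
finger_force: 0.0
```

Call:
play_rows --rows '[[[0,0,-0.04,0,0,0],[0,0,-0.08,0,0,0],[0,0,-0.14,0,0,0],[0,0,-0.2,0,0,0],[0,0,-0.28,0,0,0],[0,0,-0.28,0,0,0],[0,0,-0.28,0,0,0],[0,0,-0.28,0,0,0]]]'

```text
clock: 33.58
tool_pos: [0.4619, 0.318, 0.3433]
eef_rot: [1.0, 0.006, -0.0, 0.0]
contact_force: [0.4, -0.4, -0.9]
opening: 0.247
finger_force: 0.0
```

```bash
python3 - <<'E'
from h import *
g=now();F=json.load(open('p.json'))['F']
a=pt(F,[[.208,.0115,.2]])[0];print(a)
rel([(a,-6.4),((*a[:2],.1),-6.4)])
cv2.imwrite('pics/s9.png',snapshot('side')['pixels']);wsnap('w9.png')
E
```

```text
t33.6 grasp [0.4618 0.3179 0.1963] yaw 0.7 tilt [-0.001 -0.    -1.   ] q [-0.71  0.69  0.05  1.83 -0.05  0.62 -2.19] F [ 0.4 -0.4 -0.9] op 0.247 ff 0.0
[ 0.56213503 -0.05097538  0.2       ]
[ 0.1909  0.7404 -0.0072] [0.0008 0.001  0.2492]
[0.  0.  0.2] [0. 0. 0.]
```

View pics/w9.png

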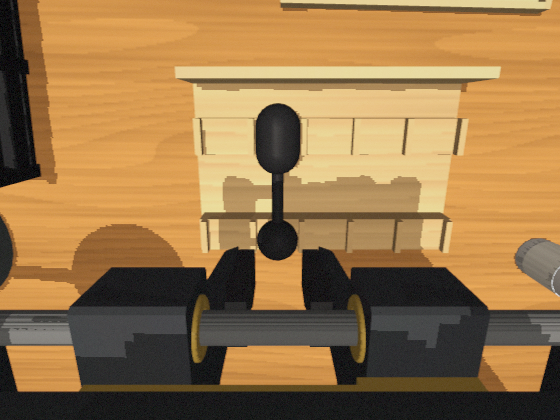

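Column 1 is seated in its notch, foot to the backboard (foot (278,135), head (277,240)). Next is column 2.

Call:
play_rows --rows '[[[0.191,0.74,-0.007,0,0,0.249],[0.191,0.74,-0.007,0,0,0.249],[0.191,0.74,-0.007,0,0,0.249],[0.191,0.74,-0.007,0,0,0.249],[0.191,0.74,-0.007,0,0,0.249],[0.191,0.74,-0.007,0,0,0.249],[0.191,0.74,-0.007,0,0,0.249],[0.191,0.74,-0.007,0,0,0.249],[0.191,0.74,-0.007,0,0,0.249],[0.191,0.74,-0.007,0,0,0.249],[0.191,0.74,-0.007,0,0,0.249],[0.191,0.74,-0.007,0,0,0.249],[0.191,0.74,-0.007,0,0,0.249],[0.191,0.74,-0.007,0,0,0.249],[0.191,0.74,-0.007,0,0,0.249],[0.191,0.74,-0.007,0,0,0.249],[0.191,0.74,-0.007,0,0,0.249],[0.191,0.74,-0.007,0,0,0.249]]]'

```text
clock: 35.18
tool_pos: [0.5624, -0.0501, 0.3473]
eef_rot: [0.998, -0.055, 0.0, 0.0]
contact_force: [-0.2, 0.0, -0.7]
opening: 0.252
finger_force: 0.0
```

```bash
python3 - <<'E'
from h import *
g=now();F=json.load(open('p.json'))['F']
a=pt(F,[[.208,.0115,.041]])[0]
rel([(a,-6.4)])
s,p,R=cur();d=snapshot('wrist');im=d['pixels'];cv2.imwrite('pics/w10.png',im)
# dark blobs within trough
M=d['mount']
def pj(P):
    t=(np.array(P)-p)@R;c=(t-M[:3,3])@M[:3,:3];q=c@d['camera_matrix'].T;return q[:2]/q[2]
g=cv2.cvtColor(im,cv2.COLOR_BGR2GRAY)
# brightness of trough in feeder grid at axis height
for x in np.arange(.12,.226,.006):
    r=[]
    for y in np.arange(-.066,.067,.006):
        u=pj(pt(F,[[x,y,.031+(.208-x)*.176]])[0]).round().astype(int);r.append('#' if (0<=u[0]<560 and 0<=u[1]<420 and g[u[1],u[0]]<60) else '.')
    print('%.3f'%x,''.join(r))
E
```

```text
t35.2 grasp [ 0.5624 -0.0501  0.2003] yaw -6.4 tilt [ 0. -0. -1.] q [ 0.01  0.68 -0.01  1.81  0.01  0.64 -1.68] F [-0.2  0.  -0.7] op 0.252 ff 0.0
[-0.0004  0.0017  0.3186] [ 0.     -0.0001  0.0017]
0.120 .......................
0.126 .......................
0.132 .......................
0.138 .......................
0.144 .......................
0.150 .......................
0.156 .......................
0.162 ..####........#########
0.168 .######.......#########
0.174 .######.##.############
0.180 .######.......#########
0.186 ..####.........########
0.192 ...#####...........##..
0.198 ..########........#####
0.204 .#########.......######
0.210 .###....###############
0.216 .#########.......######
0.222 ..#######.........#####
```

Call:
play_rows --rows '[[[0,0,0.06,0,0,0],[0,0,0.12,0,0,0],[0,0,0.18,0,0,0],[0,0,0.24,0,0,0],[0,0,0.28,0,0,0],[0,0,0.305,0,0,0],[0,0,0.318,0,0,0],[0,0,0.318,0,0,0],[0,0,0.318,0,0,0],[0,0,0.318,0,0,0]]]'

```text
clock: 36.07
tool_pos: [0.563, -0.0508, 0.1894]
eef_rot: [0.998, -0.056, 0.001, 0.0]
contact_force: [0.1, 0.3, -0.2]
opening: 0.246
finger_force: 0.0
```

Call:
play_rows --rows '[[[0,0,0,0,0,0],[0,0,0,0,0,0],[0,0,0,0,0,0],[0,0,0,0,0,0],[0,0,0,0,0,0],[0,0,0,0,0,0]]]' --claw 1

```text
clock: 36.57
tool_pos: [0.5628, -0.0506, 0.1891]
eef_rot: [0.998, -0.056, 0.001, -0.0]
contact_force: [-0.5, 0.6, 6.5]
opening: 0.096
finger_force: 40.0
```

```bash
python3 - <<'E'
from h import *
g=now();K=json.load(open('p.json'))['K'];K[1]+=.002;K[0]-=.001
b=pt(K,[[0,0,.2]])[0];print(b)
rel([((*g[:2],.2),-6.4),(b,.65)])
E
```

```text
t36.6 grasp [ 0.563  -0.0506  0.0421] yaw -6.4 tilt [ 0.002 -0.    -1.   ] q [ 0.01  0.94 -0.01  1.88  0.02  0.31 -1.69] F [-0.5  0.6  6.5] op 0.096 ff 40.0
[0.46302774 0.27367908 0.2       ]
[ 9.000e-04 -1.000e-04 -3.159e-01] [-0.0002 -0.003   0.0001]
[-0.2711 -0.6223  0.    ] [ 0.      0.     -0.2461]
```

Call:
play_rows --rows '[[[0,0,-0.04,0,0,0],[0,0,-0.08,0,0,0],[0,0,-0.14,0,0,0],[0,0,-0.2,0,0,0],[0,0,-0.26,0,0,0],[0,0,-0.317,0,0,0],[0,0,-0.317,0,0,0],[0,0,-0.317,0,0,0]]]'

```text
clock: 37.23
tool_pos: [0.5627, -0.0507, 0.3482]
eef_rot: [0.998, -0.056, 0.002, 0.0]
contact_force: [-1.2, -0.1, -0.8]
opening: 0.099
finger_force: 40.0
```

Call:
play_rows --rows '[[[-0.03,-0.07,0,0,0,-0.03],[-0.055,-0.125,0,0,0,-0.05],[-0.08,-0.185,0,0,0,-0.07],[-0.105,-0.245,0,0,0,-0.1],[-0.13,-0.3,0,0,0,-0.12],[-0.155,-0.36,0,0,0,-0.14],[-0.18,-0.42,0,0,0,-0.16],[-0.205,-0.48,0,0,0,-0.18],[-0.23,-0.54,0,0,0,-0.2],[-0.25,-0.59,0,0,0,-0.22],[-0.271,-0.622,0,0,0,-0.246],[-0.271,-0.622,0,0,0,-0.246],[-0.271,-0.622,0,0,0,-0.246],[-0.271,-0.622,0,0,0,-0.246],[-0.271,-0.622,0,0,0,-0.246]]]'

```text
clock: 38.48
tool_pos: [0.463, 0.2716, 0.3461]
eef_rot: [1.0, 0.004, -0.0, 0.001]
contact_force: [0.1, -0.5, -0.3]
opening: 0.098
finger_force: 40.0
```

```bash
python3 - <<'E'
from h import *
now();K=json.load(open('p.json'))['K'];K[1]+=.002;K[0]-=.001
rel([(pt(K,[[0,0,.0585]])[0],.65)])
s,p,R=cur();d=snapshot('wrist');cv2.imwrite('pics/w11.png',d['pixels'])
g=cv2.cvtColor(d['pixels'],cv2.COLOR_BGR2GRAY)
c=[r for r in range(0,240) if g[r,279]<45];print('foot rows',c[:1],c[-1:],[np.mean(np.where(g[r,200:360]<45)[0])+200 for r in(130,180,225,240)])
E
```

```text
t38.5 grasp [0.463  0.2713 0.1991] yaw 0.5 tilt [-0.001 -0.002 -1.   ] q [-0.64  0.66  0.04  1.9  -0.04  0.59 -2.14] F [ 0.1 -0.5 -0.3] op 0.098 ff 40.0
[ 2.000e-04 -4.700e-03  2.813e-01] [ 0.0041  0.0012 -0.0061]
foot rows [107] [239] [np.float64(263.9873417721519), np.float64(273.1219512195122), np.float64(258.5897435897436), np.float64(242.91803278688525)]
```

Call:
play_rows --rows '[[[0.004,0,0.05,0,0,0],[0.004,0,0.1,0,0,0],[0.004,0,0.15,0,0,0],[0.004,0,0.2,0,0,0],[0.004,0,0.21,0,0,0],[0.004,0,0.21,0,0,0],[0.004,0,0.21,0,0,0]]]'

```text
clock: 39.12
tool_pos: [0.4651, 0.273, 0.2423]
eef_rot: [1.0, 0.005, 0.0, 0.0]
contact_force: [-0.2, -0.4, -0.2]
opening: 0.094
finger_force: 40.0
```

```bash
python3 - <<'E'
from h import *
now();K=json.load(open('p.json'))['K'];K[1]+=.002;K[0]+=.001
rel([(pt(K,[[0,0,.0585]])[0],.65)])
E
```

```text
t39.1 grasp [0.4652 0.273  0.0953] yaw 0.6 tilt [ 0.001 -0.    -1.   ] q [-0.63  0.83  0.02  1.95 -0.05  0.35 -2.13] F [-0.2 -0.4 -0.2] op 0.094 ff 40.0
[-0.0001 -0.0013  0.0735] [ 0.0003 -0.0013 -0.0025]
```

Call:
play_rows --rows '[[[0,-0.001,0.03,0,0,0],[0,-0.001,0.05,0,0,0],[0,-0.001,0.06,0,0,0],[0,-0.001,0.066,0,0,0],[0,-0.001,0.07,0,0,0],[0,-0.001,0.073,0,0,0],[0,-0.001,0.073,0,0,0],[0,-0.001,0.073,0,0,0],[0,-0.001,0.073,0,0,0]]]'

```text
clock: 39.87
tool_pos: [0.4646, 0.2741, 0.2056]
eef_rot: [1.0, 0.006, 0.0, -0.0]
contact_force: [-0.1, -0.1, 1.1]
opening: 0.1
finger_force: 40.0
```

Call:
play_rows --rows '[[[0,0,0.002,0,0,0],[0,0,0.003,0,0,0],[0,0,0.003,0,0,0],[0,0,0.003,0,0,0],[0,0,0.003,0,0,0]]]'

```text
clock: 40.28
tool_pos: [0.4645, 0.274, 0.2053]
eef_rot: [1.0, 0.006, 0.0, -0.0]
contact_force: [-2.4, -0.9, 14.7]
opening: 0.099
finger_force: 40.0
```

Call:
play_rows --rows '[[[0,0,0,0,0,0],[0,0,0,0,0,0],[0,0,0,0,0,0],[0,0,0,0,0,0]]]' --claw 0.75

```text
clock: 40.62
tool_pos: [0.4644, 0.274, 0.2035]
eef_rot: [1.0, 0.006, -0.0, 0.0]
contact_force: [-1.1, -0.0, -0.2]
opening: 0.252
finger_force: 0.0
```

Call:
play_rows --rows '[[[0,0,-0.04,0,0,0],[0,0,-0.08,0,0,0],[0,0,-0.14,0,0,0],[0,0,-0.2,0,0,0],[0,0,-0.28,0,0,0],[0,0,-0.28,0,0,0],[0,0,-0.28,0,0,0],[0,0,-0.28,0,0,0]]]'

```text
clock: 41.28
tool_pos: [0.4641, 0.2739, 0.3432]
eef_rot: [1.0, 0.006, -0.0, 0.0]
contact_force: [-0.5, 0.9, 0.0]
opening: 0.248
finger_force: 0.0
```

```bash
python3 - <<'E'
from h import *
g=now();F=json.load(open('p.json'))['F']
a=pt(F,[[.208,-.0095,.2]])[0];print(a)
rel([(a,-6.4)]);wsnap('w12.png')
E
```

```text
t41.3 grasp [0.464  0.2738 0.1962] yaw 0.7 tilt [-0.001 -0.001 -1.   ] q [-0.64  0.66  0.04  1.9  -0.04  0.58 -2.14] F [-0.5  0.9  0. ] op 0.248 ff 0.0
[ 0.58300265 -0.05332959  0.2       ]
[ 0.2303  0.6572 -0.0075] [0.0011 0.0015 0.2462]
```

Call:
play_rows --rows '[[[0.23,0.657,-0.007,0,0,0.246],[0.23,0.657,-0.007,0,0,0.246],[0.23,0.657,-0.007,0,0,0.246],[0.23,0.657,-0.007,0,0,0.246],[0.23,0.657,-0.007,0,0,0.246],[0.23,0.657,-0.007,0,0,0.246],[0.23,0.657,-0.007,0,0,0.246],[0.23,0.657,-0.007,0,0,0.246],[0.23,0.657,-0.007,0,0,0.246],[0.23,0.657,-0.007,0,0,0.246],[0.23,0.657,-0.007,0,0,0.246],[0.23,0.657,-0.007,0,0,0.246],[0.23,0.657,-0.007,0,0,0.246],[0.23,0.657,-0.007,0,0,0.246],[0.23,0.657,-0.007,0,0,0.246],[0.23,0.657,-0.007,0,0,0.246]]]'

```text
clock: 42.67
tool_pos: [0.5831, -0.0522, 0.3472]
eef_rot: [0.998, -0.055, -0.0, -0.0]
contact_force: [0.5, -0.3, -0.2]
opening: 0.251
finger_force: 0.0
```

```bash
python3 - <<'E'
from h import *
now();F=json.load(open('p.json'))['F']
rel([(pt(F,[[.208,-.0095,.041]])[0],-6.4)])
s,p,R=cur();d=snapshot('wrist');M=d['mount']
def pj(P):
    t=(np.array(P)-p)@R;c=(t-M[:3,3])@M[:3,:3];q=c@d['camera_matrix'].T;return q[:2]/q[2]
g=cv2.cvtColor(d['pixels'],cv2.COLOR_BGR2GRAY)
for x in np.arange(.15,.226,.006):
    print('%.3f'%x,''.join('#' if (lambda u:0<=u[0]<560 and 0<=u[1]<420 and g[u[1],u[0]]<60)(pj(pt(F,[[x,y,.031+(.208-x)*.176]])[0]).round().astype(int)) else '.' for y in np.arange(-.066,.067,.006)))
E
```

```text
t42.7 grasp [ 0.583  -0.0522  0.2002] yaw -6.3 tilt [-0.  0. -1.] q [ 0.01  0.71 -0.01  1.75  0.01  0.68 -1.68] F [ 0.5 -0.3 -0.2] op 0.251 ff 0.0
[2.000e-04 2.300e-03 3.185e-01] [-0.0003  0.0002  0.003 ]
0.150 .....................##
0.156 ....................###
0.162 ...................####
0.168 ..................#####
0.174 ...................####
0.180 ...................####
0.186 ...................####
0.192 ....#..........#######.
0.198 ..#####.......#########
0.204 .######################
0.210 .###.##################
0.216 ..#####.......#########
0.222 ..####..........######.
```

Call:
play_rows --rows '[[[0,0.001,0.06,0,0,0],[0,0.001,0.12,0,0,0],[0,0.001,0.18,0,0,0],[0,0.001,0.24,0,0,0],[0,0.001,0.28,0,0,0],[0,0.001,0.305,0,0,0],[0,0.001,0.318,0,0,0],[0,0.001,0.318,0,0,0],[0,0.001,0.318,0,0,0],[0,0.001,0.318,0,0,0]]]'

```text
clock: 43.55
tool_pos: [0.5838, -0.0537, 0.1895]
eef_rot: [0.998, -0.056, 0.001, 0.0]
contact_force: [0.6, -0.7, 0.5]
opening: 0.252
finger_force: 0.0
```

Call:
play_rows --rows '[[[0,0,0,0,0,0],[0,0,0,0,0,0],[0,0,0,0,0,0],[0,0,0,0,0,0],[0,0,0,0,0,0],[0,0,0,0,0,0]]]' --claw 1

```text
clock: 44.05
tool_pos: [0.5836, -0.0536, 0.1891]
eef_rot: [0.998, -0.056, 0.001, 0.0]
contact_force: [-0.8, 0.6, 6.7]
opening: 0.095
finger_force: 40.0
```

```bash
python3 - <<'E'
from h import *
g=now();K=json.load(open('p.json'))['K'];K[1]+=.002
a=np.array([g[0],g[1],.2]);b=pt(K,[[0,-.044,.2]])[0];print(b)
rel([(a,-6.4)]+[(a+(b-a)*f/7,-6.4+187.05*f/7) for f in range(1,8)])
E
```

```text
t44.0 grasp [ 0.5838 -0.0537  0.0421] yaw -6.4 tilt [ 0.002 -0.    -1.   ] q [ 0.02  0.96 -0.01  1.82  0.02  0.36 -1.68] F [-0.8  0.6  6.7] op 0.095 ff 40.0
[0.46452701 0.22968191 0.2       ]
[ 0.0011 -0.     -0.3157] [-0.0001 -0.0036 -0.    ]
[-0.0429 -0.0767  0.    ] [ 0.      0.     -0.9328]
[-0.0039 -0.0878  0.    ] [ 0.      0.     -0.9328]
[ 0.036  -0.0801  0.    ] [ 0.      0.     -0.9328]
[ 0.0682 -0.0554  0.    ] [ 0.      0.     -0.9328]
[ 0.0858 -0.0188  0.    ] [ 0.      0.     -0.9328]
[0.0851 0.0218 0.    ] [ 0.      0.     -0.9328]
[0.0662 0.0577 0.    ] [ 0.      0.     -0.9328]
```

Call:
play_rows --rows '[[[0,0,-0.04,0,0,0],[0,0,-0.08,0,0,0],[0,0,-0.14,0,0,0],[0,0,-0.2,0,0,0],[0,0,-0.26,0,0,0],[0,0,-0.317,0,0,0],[0,0,-0.317,0,0,0],[0,0,-0.317,0,0,0]]]'

```text
clock: 44.72
tool_pos: [0.5834, -0.0537, 0.3482]
eef_rot: [0.998, -0.056, 0.002, 0.0]
contact_force: [0.5, 0.1, -1.0]
opening: 0.1
finger_force: 40.0
```

Call:
play_rows --rows '[[[-0.043,-0.077,0,0,0,-0.933],[-0.043,-0.077,0,0,0,-0.933],[-0.043,-0.077,0,0,0,-0.933],[-0.043,-0.077,0,0,0,-0.933],[-0.043,-0.077,0,0,0,-0.933]]]'

```text
clock: 45.13
tool_pos: [0.5652, -0.0129, 0.345]
eef_rot: [0.984, 0.178, -0.002, -0.001]
contact_force: [-0.5, -0.2, -0.5]
opening: 0.094
finger_force: 40.0
```

Call:
play_rows --rows '[[[-0.004,-0.088,0,0,0,-0.933],[-0.004,-0.088,0,0,0,-0.933],[-0.004,-0.088,0,0,0,-0.933],[-0.004,-0.088,0,0,0,-0.933],[-0.004,-0.088,0,0,0,-0.933]]]'

```text
clock: 45.55
tool_pos: [0.5484, 0.0275, 0.3455]
eef_rot: [0.917, 0.399, -0.001, -0.001]
contact_force: [0.0, 0.3, -0.9]
opening: 0.098
finger_force: 40.0
```

Call:
play_rows --rows '[[[0.036,-0.08,0,0,0,-0.933],[0.036,-0.08,0,0,0,-0.933],[0.036,-0.08,0,0,0,-0.933],[0.036,-0.08,0,0,0,-0.933],[0.036,-0.08,0,0,0,-0.933]]]'

```text
clock: 45.97
tool_pos: [0.5315, 0.0678, 0.3458]
eef_rot: [0.8, 0.599, -0.001, -0.001]
contact_force: [-0.1, -0.1, -1.3]
opening: 0.098
finger_force: 40.0
```

Call:
play_rows --rows '[[[0.068,-0.055,0,0,0,-0.933],[0.068,-0.055,0,0,0,-0.933],[0.068,-0.055,0,0,0,-0.933],[0.068,-0.055,0,0,0,-0.933],[0.068,-0.055,0,0,0,-0.933]]]'

```text
clock: 46.38
tool_pos: [0.5148, 0.108, 0.346]
eef_rot: [0.641, 0.768, -0.001, -0.001]
contact_force: [0.4, 0.3, -0.2]
opening: 0.098
finger_force: 40.0
```

Call:
play_rows --rows '[[[0.086,-0.019,0,0,0,-0.933],[0.086,-0.019,0,0,0,-0.933],[0.086,-0.019,0,0,0,-0.933],[0.086,-0.019,0,0,0,-0.933],[0.086,-0.019,0,0,0,-0.933]]]'

```text
clock: 46.8
tool_pos: [0.4977, 0.1485, 0.3461]
eef_rot: [0.446, 0.895, -0.0, -0.001]
contact_force: [-0.2, -0.0, -0.7]
opening: 0.099
finger_force: 40.0
```

Call:
play_rows --rows '[[[0.085,0.022,0,0,0,-0.933],[0.085,0.022,0,0,0,-0.933],[0.085,0.022,0,0,0,-0.933],[0.085,0.022,0,0,0,-0.933],[0.085,0.022,0,0,0,-0.933]]]'

```text
clock: 47.22
tool_pos: [0.4808, 0.189, 0.3461]
eef_rot: [0.228, 0.974, -0.0, -0.001]
contact_force: [0.2, 0.3, -0.9]
opening: 0.096
finger_force: 40.0
```

Call:
play_rows --rows '[[[0.066,0.058,0,0,0,-0.933],[0.066,0.058,0,0,0,-0.933],[0.066,0.058,0,0,0,-0.933],[0.066,0.058,0,0,0,-0.933],[0.066,0.058,0,0,0,-0.933],[0.066,0.058,0,0,0,-0.933],[0.066,0.058,0,0,0,-0.933],[0.066,0.058,0,0,0,-0.933],[0.066,0.058,0,0,0,-0.933]]]'

```text
clock: 47.97
tool_pos: [0.4639, 0.2298, 0.3467]
eef_rot: [-0.005, 1.0, -0.0, 0.0]
contact_force: [0.2, -1.1, -1.2]
opening: 0.099
finger_force: 40.0
```

```bash
python3 - <<'E'
from h import *
now();K=json.load(open('p.json'))['K'];K[1]+=.002
rel([(pt(K,[[0,-.044,.0585]])[0],180.65)])
d=snapshot('wrist');cv2.imwrite('pics/w13.png',d['pixels'])
g=cv2.cvtColor(d['pixels'],cv2.COLOR_BGR2GRAY)
for r in range(90,250,20): 
    w=np.where(g[r,240:320]<45)[0]+240;print(r,(w[0],w[-1]) if len(w) else None)
E
```

```text
t48.0 grasp [0.4639 0.2297 0.1997] yaw -179.5 tilt [ 0. -0. -1.] q [-0.04  0.77 -0.87  1.93  0.8   0.84  0.23] F [ 0.2 -1.1 -1.2] op 0.099 ff 40.0
[-1.200e-03 -1.000e-04  2.825e-01] [-0.0006  0.0003 -0.0037]
90 None
110 None
130 None
150 (np.int64(311), np.int64(319))
170 (np.int64(251), np.int64(304))
190 (np.int64(240), np.int64(317))
210 (np.int64(240), np.int64(319))
230 (np.int64(246), np.int64(319))
```

Call:
play_rows --rows '[[[-0.001,0,0.05,0,0,0],[-0.001,0,0.1,0,0,0],[-0.001,0,0.15,0,0,0],[-0.001,0,0.2,0,0,0],[-0.001,0,0.23,0,0,0],[-0.001,0,0.25,0,0,0],[-0.001,0,0.26,0,0,0],[-0.001,0,0.27,0,0,0],[-0.001,0,0.275,0,0,0],[-0.001,0,0.278,0,0,0],[-0.001,0,0.278,0,0,0],[-0.001,0,0.278,0,0,0],[-0.001,0,0.278,0,0,0]]]'

```text
clock: 49.1
tool_pos: [0.4645, 0.23, 0.2082]
eef_rot: [-0.006, 1.0, 0.0, 0.0]
contact_force: [0.7, -0.0, -1.5]
opening: 0.097
finger_force: 40.0
```

Call:
play_rows --rows '[[[0,0,0.003,0,0,0],[0,0,0.004,0,0,0],[0,0,0.004,0,0,0],[0,0,0.004,0,0,0],[0,0,0.004,0,0,0]]]'

```text
clock: 49.52
tool_pos: [0.4644, 0.2299, 0.2057]
eef_rot: [-0.006, 1.0, -0.0, 0.0]
contact_force: [0.1, 0.3, -0.9]
opening: 0.102
finger_force: 40.0
```

```bash
python3 - <<'E'
from h import *
now()
E
```

```text
t49.5 grasp [0.4644 0.2299 0.0587] yaw -179.3 tilt [ 0. -0. -1.] q [-0.17  0.97 -0.65  2.    1.12  0.59 -0.04] F [ 0.1  0.3 -0.9] op 0.102 ff 40.0
```

Call:
play_rows --rows '[[[0,0,0.002,0,0,0],[0,0,0.004,0,0,0],[0,0,0.004,0,0,0],[0,0,0.004,0,0,0]]]'

```text
clock: 49.85
tool_pos: [0.4641, 0.2302, 0.2053]
eef_rot: [-0.006, 1.0, -0.0, 0.001]
contact_force: [-2.3, -2.5, 15.3]
opening: 0.094
finger_force: 40.0
```

Call:
play_rows --rows '[[[0,0,0,0,0,0],[0,0,0,0,0,0],[0,0,0,0,0,0],[0,0,0,0,0,0]]]' --claw 0.75

```text
clock: 50.18
tool_pos: [0.4644, 0.2299, 0.2035]
eef_rot: [-0.006, 1.0, -0.0, -0.0]
contact_force: [-0.3, 0.6, 0.3]
opening: 0.249
finger_force: 0.0
```

Call:
play_rows --rows '[[[0,0,-0.04,0,0,0],[0,0,-0.08,0,0,0],[0,0,-0.14,0,0,0],[0,0,-0.2,0,0,0],[0,0,-0.28,0,0,0],[0,0,-0.36,0,0,0],[0,0,-0.44,0,0,0],[0,0,-0.44,0,0,0],[0,0,-0.44,0,0,0]]]'

```text
clock: 50.93
tool_pos: [0.4646, 0.2303, 0.4256]
eef_rot: [-0.006, 1.0, 0.001, 0.002]
contact_force: [-0.4, 0.0, -0.1]
opening: 0.245
finger_force: 0.0
```

Call:
play_rows --rows '[[[0.1,-0.4,0,0,0,0],[0.1,-0.8,0,0,0,0],[0.1,-0.8,0,0,0,0],[0.1,-0.8,0,0,0,0],[0.1,-0.8,0,0,0,0],[0.1,-0.8,0,0,0,0],[0.1,-0.8,0,0,0,0],[0.1,-0.8,0,0,0,0],[0.1,-0.8,0,0,0,0],[0.1,-0.8,0,0,0,0],[0.1,-0.8,0,0,0,0],[0.1,-0.8,0,0,0,0],[0.1,-0.8,0,0,0,0]]]'

```text
clock: 52.02
tool_pos: [0.4189, -0.1701, 0.4229]
eef_rot: [-0.007, 1.0, 0.001, -0.001]
contact_force: [-0.3, -0.1, 0.6]
opening: 0.245
finger_force: 0.0
```

```bash
python3 - <<'E'
from h import *
now();a=snapshot('top')['pixels'][95:265,90:360];b=snapshot('side')['pixels'][100:420,60:420]
f=cv2.INTER_CUBIC
a=cv2.resize(a,(470,296),interpolation=f);b=cv2.resize(b,(333,296),interpolation=f)
cv2.imwrite('pics/fin.png',np.vstack([cv2.resize(snapshot('top')['pixels'][120:250,90:290],(600,390),interpolation=f),np.hstack([cv2.resize(snapshot('side')['pixels'][120:400,60:400],(250,206),interpolation=f),cv2.resize(snapshot('side')['pixels'][230:410,80:260],(206,206),interpolation=f),cv2.resize(a,(144,206))])]))
E
```

```text
t52.0 grasp [ 0.4187 -0.1699  0.2759] yaw -179.3 tilt [-0.002  0.001 -1.   ] q [ 0.94  0.62 -1.06  2.02  0.69  0.92  1.1 ] F [-0.3 -0.1  0.6] op 0.245 ff 0.0
```

View pics/fin.png

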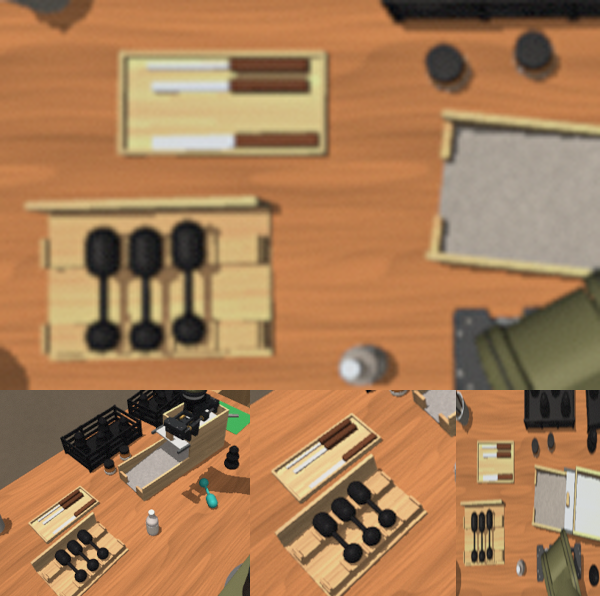

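The three columns sit in separate notches, feet to the backboard. The scraper has been knocked sideways to the tray's wall, around (235,141) in the crop. I'll use code to check whether it still lies flat.

```bash
python3 - <<'E'
from h import *
T=json.load(open('p.json'))['T']
def blobs(n,z):
    d=snapshot(n);im=d['pixels'].astype(int);b,g,r=im[...,0],im[...,1],im[...,2]
    m=((r<140)&(r>45)&(r>1.5*b)&(r-b>25)).astype(np.uint8)
    c=proj(d,pt(T,[[0,0,.01]]))[0];Y,X=np.mgrid[:420,:560];m[np.hypot(X-c[0],Y-c[1])>60]=0
    n_,L,S,C=cv2.connectedComponentsWithStats(m)
    for i in range(1,n_):
        if S[i,4]>25:
            ys,xs=np.where(L==i);P=np.array([back(d,(x,y),z)[:2] for x,y in zip(xs,ys)])-T[:2]
            cc,s=np.cos(T[2]),np.sin(T[2]);Q=np.c_[cc*P[:,0]+s*P[:,1],-s*P[:,0]+cc*P[:,1]]*1000
            print(n,S[i,4],'x %.0f..%.0f y %.0f..%.0f mean'%(*np.percentile(Q[:,0],[2,98]),*np.percentile(Q[:,1],[2,98])),Q.mean(0).round(1),'dir',np.round(np.degrees(np.arctan(np.polyfit(Q[:,0],Q[:,1],1)[0])),1))
blobs('top',.020);blobs('side',.020)
E
```

```text
top 65 x 140..168 y -124..-79 mean [ 152.1 -100.9] dir 48.8
top 307 x -91..-11 y -47..-12 mean [-51.2 -29.6] dir -0.1
top 120 x -101..-19 y 33..46 mean [-60.7  40. ] dir 0.6
top 158 x -57..141 y 106..119 mean [ 36.8 114.2] dir 1.7
top 143 x 5..123 y 128..185 mean [ 51.7 155.4] dir -10.4
top 37 x -53..-42 y 144..169 mean [-47.1 156.5] dir 4.9
side 477 x -86..90 y -42..1 mean [-31.4 -23.5] dir -6.6
side 194 x -98..-14 y 37..54 mean [-55.4  45.9] dir 0.6
side 273 x -98..111 y 62..71 mean [10.4 66.8] dir 0.0
side 787 x -49..122 y 91..127 mean [ 36.  106.4] dir 0.1
side 90 x -33..11 y 162..182 mean [ -5.7 173.3] dir 0.7
side 75 x 22..52 y 162..182 mean [ 36.5 174. ] dir -7.0
```

The scraper is still flat in the free lane. Its handle spans about y 33–48 mm, it is within 1° of parallel, and side and top views agree on the height. The arm is clear of everything, so I'm handing in.

```bash
python3 -c "
from plant import *
print(finish_job())"
```

```text
the job is handed in; nothing more can be done
None
```

I handed the job in at about 52 s with the scraper in the free lane, the gate pushed shut and all three columns in their own notches, feet to the backboard; after I laid the scraper it was knocked about 2 cm against the tray's wall, and I left it because it still lay flat in the lane, blade the right way.

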